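# Pack the cassette transport box and hang its end leaf

### The arm

A 6-joint arm with a two-finger parallel gripper is mounted at the origin on the work surface. World frame = base frame: x ahead of the robot, y to its left, z up, the work surface at z = 0. Lengths are in m, angles in rad, forces in N, time in s.
With the tool pointing down it reaches from about 0.425 to 0.95 m from the base axis. Payload 3.5 kg.
Tool frame: the origin (TCP) lies at the very end of the fingers, on their centre line; the grasp point (between the pads) lies 19 mm behind it (ctrl.grip_point_offset is the distance from the TCP to the grasp point, in m); z points along the fingers, y is the line along which they close (so a half turn about z gives the same grasp; the last joint's range is limited). The gripper opens to 85 mm and grips with 20 to 120 N. Pads are 22 mm wide; open, the fingers measure 114 mm over their backs; the gripper's body (76 mm by 85 mm) begins 54 mm behind the grasp point. The pads swing forward as they close: fully open they stand 13 mm farther back than shut.
Start: joints at [-1.46, 0.286, 1.577, -0, 1.279, -0.15], TCP at [0.174, -0.652, 0.231] pointing down, gripper open.
Joint ranges: [-2.77, 2.77], [-0.9, 2.22], [0.21, 2.48], [-1.53, 4.67], [0.24, 2.81], [-2.84, 2.84]. Speed limits (rad/s): [2.79, 2.79, 3.14, 3.14, 3.14, 3.14].

### API

Orientations are given as a unit quaternion [x, y, z, w].
In Python, from plant import ctrl gives the robot as it stands. The module is installed in compiled form; this text tells all that it offers.
- The arm moves only by the shell command python3 -m pendant 'ROWS' [OPENING] [FORCE]. ROWS is JSON, a list of rows, each an object of numbers: "dx", "dy", "dz": the shift along the tool's x, y, z in cm; "twist": the turn about the tool's z in degrees. A call has 1 to 10 rows; each row is the pose to reach, as a shift and turn from the pose commanded when the call began, along the tool's axes at that moment; what a row does not reach only later rows make up. A row lasts 1/8 s, in which the tool goes at most 62.5 mm and 10.7 degrees, less where a joint would pass 70% of its speed; a pose out of reach is approached as far as the arm can. A call with a gripper value outside its range is refused whole. OPENING is the opening in per cent of the stroke, from 0 (shut) to 100 (fully open), set as the call begins (- or left out, the last holds). The fingers move at their own pace and stop on an object; FORCE is the grip in N (left out, the last holds). Time passes only in rows, so rows that repeat a pose let the fingers close. It gives the time, the measured TCP pose, the force, the opening and the grip force at its end, in the units of the state.
- ctrl.get_state(): the state, without advancing time (a new reading comes with each control period).
- ctrl.read_camera(name): name is "scene" or "top" or "wrist"; returns a dict with "img" (480x640x3 uint8, red, green, blue), "depth" (480x640 float32, m along the optical axis (not along the pixel's ray), 0 where there is no reading), "camera_matrix" (3x3 intrinsics, pixels), "distortion" ([k1, k2, p1, p2, k3] as OpenCV has them; the pictures are not rectified), "xyz" and "rotation" of the camera in the world; the wrist camera has in their place "tool_from_camera" (4x4, takes a point from camera to tool coordinates, whose origin is the TCP and whose axes are the flange's). Camera axes: x right, y up, looking along -z (the intrinsics and any distortion apply to the point x, -y, -z); pixel columns grow to the right and rows downward; lengths in m; the calibration is good to about 2 mm. A picture is of the moment at which its call begins: read the wrist's pose just before it.
- ctrl.sign_off(): hands the job in; it is judged then, once.
The state is a dict: "time": time; "qpos": joint angles; "dq": joint speeds; "joint_efforts": joint torques, N m; "eef_pos": TCP position; "tcp_rot": TCP orientation; "contact_force": force on the tool from outside, world axes, zero at the start; "wrist_torque": the same for the moment, N m; "opening": opening from 0.0 (shut) to 1.0 (fully open); "finger_force": force on a finger pad.
Only numpy, scipy, OpenCV 4.12 (cv2) and the standard library are available. Lean on these libraries where they do the work, as an engineer would, in place of code of your own. Each camera call takes 0.05 s, during which the arm holds its last target. There are 200 camera calls.

### The job

Pack the transport box for the courier: lay every white cassette magazine on the bench flat on the box floor, and with them the round brass weight disc, which lies under the clear cover of the rocker tray: tip the tray up by its bar until the disc has slid into the open corner, lower the tray gently until it is level (do not let it drop), and take the disc out of the corner. When all are in, take the grey end leaf from its wooden stand and hang it across the open end of the box, both knuckles fully down on the two pins. Leave all the other things, the red cassette too, where they are.

Things in the scene. Friction and masses are not known exactly. Their poses are not given: they have to be found in the camera images.
- transport_box: Translucent open-topped plastic box fixed to the bench, 200 (x) x 200 (y) x 60 mm high, walls 5 mm, floor 4 mm thick. Origin: centre of its underside, on the bench; z up. Its -x side, roughly towards the robot, has no wall; two upright pins stand in front of it (see pin_mid).
- pin_mid (a point): Mid-point between the two steel pins, at bracket-top height: x = -116, y = 0, z = 34 mm of transport_box, axes as the box. The pins stand 92 mm either side of it along y, 8 mm thick, rising 30 mm from the bracket tops to pointed tips. The leaf's knuckles rest on the bracket tops: hung, leaf_center is 7.5 mm above this point, the leaf's x along the box's x or opposite.
- tray (a joint): Tilt of the rocker tray in rad: 0 is level, resting on its foot, growing as the bar end is lifted; stop at 0.62. The hinge is free: the tray (450 g) falls back if let go while tipped. It is polished: the disc starts to slide at about 0.15 rad and at 0.4 rad or more runs into the corner in about a second.
- tray_foot: Fixed foot of the rocker tray. Origin on the bench; x runs along the tray from the open corner (roughly towards the robot) to the bar. Level tray in this frame: floor top z = 27 mm; side walls inside at y = +-75, back wall inside at x = +80; walls 12 mm high, 4 mm thick. A clear cover, top at z = 42 mm, lies over it from x = -8 to +84 mm.
- tray_hinge (a point): Point on the hinge axis of the tray, at x = -110 mm, z = 22 mm of tray_foot; the axis runs along the foot's y. Fixed.
- tray_bar (a point): Middle of the round steel lifting bar of the tray, 10 mm thick and 80 mm long along the foot's y, 225 mm from the hinge along the tray and 40 mm above the hinge when level (62 mm above the bench); it moves with the tray. 25 mm free on the cover side.
- tray_corner (a point): Where the disc's centre lies when it rests in the open corner (31 mm above the bench when level); moves with the tray. The two corner walls run at 45 degrees to the foot's x and would meet at x = -110 mm of the foot, but leave a 32 mm wide gap there, centred on y = 0, for one finger.
- disc_center (a point): Centre (half-way up) of the loose round brass disc, 64 mm across, 8 mm thick, about 190 g; at the start it lies flat on the tray floor under the clear cover. In the corner it can be gripped across its diameter from above along the tray's x, one finger in the gap of the corner walls, the other on the cover side.
- leaf_stand: Fixed wooden stand with a slot along its x in which the leaf stands upright. Base 230 x 70 x 6 mm, cheeks up to 32 mm high at 53 to 83 mm either side of the middle. Origin: centre of its underside.
- leaf_center (a point): Centre of the loose grey end leaf, an upright panel 10 mm thick (its x), 156 wide (y), 75 high (z), 160 g, same both ways round. At each end, 92 mm from the centre along y, a steel knuckle: upright open ring, bore 14, outside 22, 12 mm high, underside 7.5 mm below the centre. At first it stands in its stand, centre 43.5 mm above the bench. Grip it by the top edge at mid-width.
- magazine1_center (a point): Centre of a loose white cassette magazine, a closed block 80 (x) x 40 (y) x 30 mm high (z up), 90 g, lying on the bench; it may be absent (None all the time).
- magazine2_center (a point): Centre of a loose white cassette magazine, a closed block 80 (x) x 40 (y) x 30 mm high (z up), 90 g, lying on the bench; it may be absent (None all the time).
- magazine3_center (a point): Centre of a loose white cassette magazine, a closed block 80 (x) x 40 (y) x 30 mm high (z up), 90 g, lying on the bench; it may be absent (None all the time).
- red_cassette: Bystander: loose flat red cassette 85 x 62 x 12 mm, lying among the magazines; origin: centre of its underside.
- stoppered_bottle: Bystander: glass bottle with stopper, 68 mm across, 136 mm high; origin under its middle.
- tweezers_stand: Bystander: chrome stand with tweezers, foot 72 mm across, about 130 mm high; origin under its middle.
- slide_box: Bystander: closed grey slide box 60 x 90 x 32 mm; origin under its middle.
- stain_jar: Bystander: small capped jar, 52 mm across, 70 mm high; origin under its middle.
Not all that is in view belongs to the job. What is shaped like the part that bears magazine1_center but green is not meant.

How it is judged:
On the way, in this order (a step that is already met when the one before it is completed fails the run):
1. the tray is tipped (over 0.25 rad) and the disc lies in its open corner (within 8 mm) (value of joint tray above 0.25 rad and distance between disc_center and tray_corner below 0.008 m), for 0.2 s.
2. all magazines and the disc lie flat on the floor of the box, and the tray is level (x of magazine1_center in the frame of transport_box between -0.085 and 0.085 m and y of magazine1_center in the frame of transport_box between -0.085 and 0.085 m and z of magazine1_center in the frame of transport_box between 0.005 and 0.03 m and angle between each of magazine1_center, magazine2_center, magazine3_center's own z axis and vertical below 0.2 rad and x of magazine2_center in the frame of transport_box between -0.085 and 0.085 m and y of magazine2_center in the frame of transport_box between -0.085 and 0.085 m and z of magazine2_center in the frame of transport_box between 0.005 and 0.03 m and x of magazine3_center in the frame of transport_box between -0.085 and 0.085 m and y of magazine3_center in the frame of transport_box between -0.085 and 0.085 m and z of magazine3_center in the frame of transport_box between 0.005 and 0.03 m and x of disc_center in the frame of transport_box between -0.085 and 0.085 m and y of disc_center in the frame of transport_box between -0.085 and 0.085 m and z of disc_center in the frame of transport_box between 0 and 0.016 m and value of joint tray below 0.03 rad), for 0.2 s.
3. the leaf hangs with both knuckles fully down on the pins (x of leaf_center in the frame of transport_box between -0.122 and -0.11 m and y of leaf_center in the frame of transport_box between -0.006 and 0.006 m and z of leaf_center in the frame of transport_box between 0.036 and 0.047 m and angle between leaf_center's own z axis and vertical below 0.08 rad and angle between the x axis of leaf_center and the x axis of transport_box, either way round below 0.08 rad), for 0.2 s.
At the end, for the whole second after the job is handed in: Every magazine present and the disc lie flat on the floor of the transport box (centres within 85 mm of its middle in x and y, nothing stacked), the tray is level (under 0.03 rad), and the leaf hangs upright on both pins, fully down (within 6 mm sideways, 5.5 mm in height, 0.08 rad) and at rest (all of step 2 and all of step 3 and linear speed of leaf below 0.02 m/s); the robot touches nothing.
It fails at once if the tray is let drop (falls faster than 1.5 rad/s) (velocity of joint tray below -1.5 rad/s).
It fails at once if the red cassette is carried off (moved over 8 cm) (distance of red_cassette from where it was at the start of the episode above 0.08 m).
It fails at once if the bottle, tweezers stand, slide box or stain jar is moved over 4 cm or tipped (distance of any of stoppered_bottle, tweezers_stand, slide_box, stain_jar from where it was at the start of the episode above 0.04 m or angle between any of stoppered_bottle, tweezers_stand, slide_box, stain_jar's own z axis and vertical above 0.35 rad).
Of magazine1, magazine2, magazine3 only 2 to 3 are there at a start; the rules pass over those that are not, and their reading is None.
At some moment in a run one of magazine1, magazine2, magazine3 may be knocked a few centimetres aside while the robot is not near it.
It also fails if it takes over 210 s, if anything falls off the work surface, if the arm or the gripper's body presses on something with over 40 N, if the wrist force passes 120 N, or if a joint passes its speed limit or range.

## Working session

There is one attempt and no reset: what is moved stays moved. The work goes in short steps, Python scripts to look and compute and a shell command to move; the robot and the scene stay as the last step left them, time stands still between calls to the robot, and variables do not carry over. Pictures are saved under pics/ and viewed, at most 18 in all, crops included, and the job is handed in when it is done.

```bash
mkdir -p pics
cat > h.py <<'E'
import numpy as np, cv2
from plant import ctrl
from scipy.spatial.transform import Rotation as R
def cam(name):
    s=ctrl.get_state(); c=ctrl.read_camera(name)
    if name=="wrist":
        T=np.eye(4);T[:3,:3]=R.from_quat(s["tcp_rot"]).as_matrix();T[:3,3]=s["eef_pos"]
        M=T@np.array(c["tool_from_camera"])
        c["p"],c["Rm"]=M[:3,3],M[:3,:3]
    else:
        r=np.array(c["rotation"]);c["p"]=np.array(c["xyz"])
        c["Rm"]=r if r.shape==(3,3) else R.from_quat(r).as_matrix()
    c["K"]=np.array(c["camera_matrix"]);c["D"]=np.array(c["distortion"])
    return c
def rays(c,uv):
    u=cv2.undistortPoints(np.array(uv,float).reshape(-1,1,2),c["K"],c["D"]).reshape(-1,2)
    return np.c_[u[:,0],-u[:,1],-np.ones(len(u))]@c["Rm"].T
def onplane(c,uv,z):
    d=rays(c,uv); return c["p"]+d*((z-c["p"][2])/d[:,2])[:,None]
def cloud(c):
    v,u=np.mgrid[0:480,0:640]; d=rays(c,np.c_[u.ravel(),v.ravel()])
    return (c["p"]+d*c["depth"].reshape(-1,1)).reshape(480,640,3)
def save(c,n): cv2.imwrite("pics/"+n,c["img"][:,:,::-1])
E
python3 - <<'E'
from h import *
for n in("top","scene"):
    c=cam(n);save(c,n+"1.png");print(c["p"],c["Rm"].round(2).tolist(),c["K"].tolist(),c["D"])
print(ctrl.get_state())
E
```

```text
[ 0.37094319 -0.01506093  1.15732725] [[0.02, 0.99, -0.16], [-1.0, 0.02, -0.03], [-0.03, 0.16, 0.99]] [[513.4400030997272, 0.0, 320.0006785537692], [0.0, 513.4400030997272, 255.72803099840144], [0.0, 0.0, 1.0]] [-0.14085691  0.          0.          0.          0.        ]
[ 1.0789985  -0.13020794  0.74078614] [[0.24, -0.74, 0.62], [0.97, 0.19, -0.14], [-0.01, 0.64, 0.77]] [[440.3634081120604, 0.0, 321.0815812155456], [0.0, 440.3634081120604, 236.58215257618437], [0.0, 0.0, 1.0]] [-0.00162212  0.          0.          0.          0.        ]
{'time': 0.1, 'qpos': array([-1.46000982e+00,  2.87138865e-01,  1.57800851e+00, -9.83612162e-06,
        1.27856030e+00, -1.49958917e-01]), 'dq': array([ 0.00028376,  0.00057622, -0.00153176, -0.00122926, -0.00081907,
        0.00255011]), 'joint_efforts': array([ 6.98258973e-04, -4.07295907e+01, -2.93699813e+01, -1.42957342e-04,
        3.41643754e-03, -3.23139542e-07]), 'eef_pos': array([ 0.17400441, -0.65159185,  0.23005624]), 'tcp_rot': array([ 9.91512769e-01,  1.30005040e-01,  1.60041900e-05, -1.05740193e-03]), 'contact_force': array([0.16093608, 0.54159613, 0.20714637]), 'wrist_torque': array([0.03794997, 0.01983072, 0.01129794]), 'finger_force': 0.0, 'opening': 1.0000989681374015}
```

View pics/top1.png

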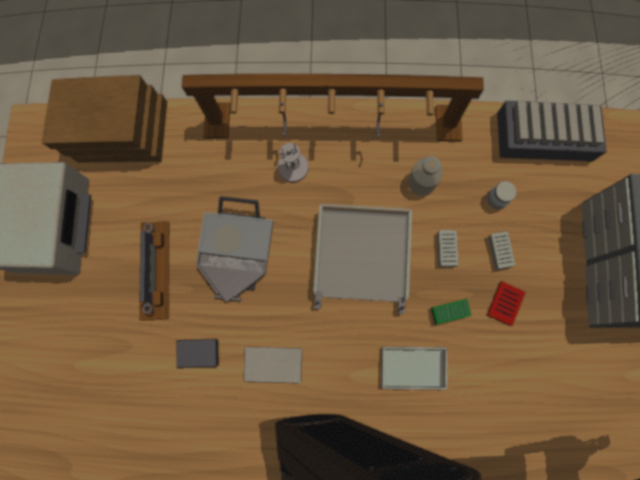

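View pics/scene1.png

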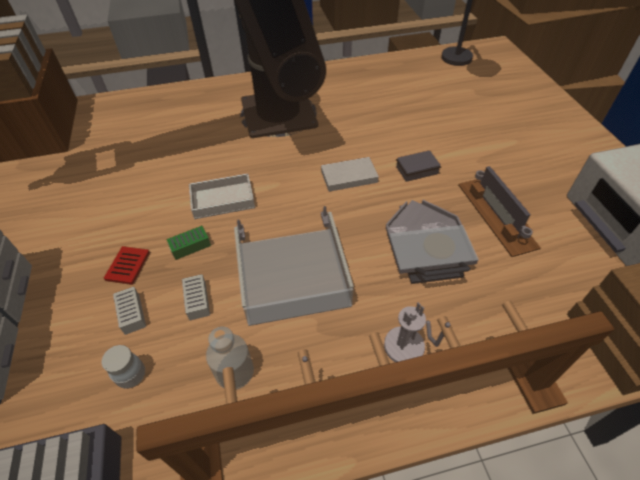

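Top view: white magazines at (448,248) and (502,250), with no third one visible. Box is centred at (363,253) with pins at (318,300) and (403,306). Tray bar is at (240,206), its corner at (226,298), and the leaf runs from (147,228) to (148,309). The scene view agrees.

Run:
```python
from h import *
c=cam("top");X=cloud(c);np.set_printoptions(precision=4,suppress=True)
# whites via depth/height mask: height 20-40mm regions
img=c["img"].astype(int);hsv=cv2.cvtColor(c["img"],cv2.COLOR_RGB2HSV)
def rect(m,name,z):
    n,l,st,ce=cv2.connectedComponentsWithStats(m.astype(np.uint8))
    for i in range(1,n):
        if st[i,4]<60: continue
        cn,_=cv2.findContours((l==i).astype(np.uint8),cv2.RETR_EXTERNAL,2)
        P=onplane(c,cn[0][:,0,:],z)[:,:2]
        r=cv2.minAreaRect((P*1000).astype(np.float32))
        print(name,ce[i].round(),st[i,4],r,"med z",np.median(X[l==i][:,2]))
reg=np.zeros((480,640),bool);reg[190:335,420:540]=1
h=X[:,:,2]
rect(reg&(h>0.02)&(h<0.05)&(hsv[:,:,1]<70),"white",.03)
rect(reg&(h>0.02)&(h<0.05)&(hsv[:,:,1]>70)&(abs(hsv[:,:,0].astype(int)-65)<25),"green",.03)
# box rim
reg=np.zeros((480,640),bool);reg[195:320,305:420]=1
rect(reg&(h>0.045),"boxrim",.06)
# key points
for nm,uv,z in [("pinL",(318,296),.064),("pinR",(403,302),.064),("boxTL",(321,205),.06),("boxTR",(411,208),.06),("boxBL",(315,299),.06),("boxBR",(407,302),.06),
 ("bar",(239,200),.062),("barL",(221,199),.062),("barR",(258,202),.062),("tip",(226,299),.035),("leafT",(147,229),.045),("leafB",(147,309),.045),("disc",(228,236),.035)]:
    print(nm,onplane(c,[uv],z)[0],"depth",X[uv[1],uv[0]])
for n,z in [("crop",0)]:
    pass
im=c["img"][180:330,130:420,::-1];cv2.imwrite("pics/crop1.png",cv2.resize(im,None,fx=2.75,fy=2.75,interpolation=cv2.INTER_CUBIC))
```

```text
white [496. 200.] 165 ((687.2684326171875, -380.1864929199219), (49.28586196899414, 32.4077262878418), 53.542503356933594) med z 0.03969190788484189
white [448. 248.] 629 ((574.5957641601562, -264.7418212890625), (81.8211669921875, 40.27544021606445), 2.2639217376708984) med z 0.02988342298329938
white [502. 250.] 632 ((572.202392578125, -387.47918701171875), (80.73893737792969, 43.709320068359375), 10.23245906829834) med z 0.02957421578066477
green [451. 311.] 618 ((433.38922119140625, -269.12078857421875), (38.06078338623047, 81.59134674072266), 14.697351455688477) med z 0.029606528348470662
boxrim [368. 238.] 1015 ((560.6007690429688, -73.36888885498047), (206.11256408691406, 203.62820434570312), 87.15662384033203) med z 0.06128687869148197
pinL [0.4593 0.0223 0.064 ] depth [0.4617 0.0233 0.0331]
pinR [ 0.4497 -0.1589  0.064 ] depth [ 0.4518 -0.1627  0.0351]
boxTL [0.6602 0.0203 0.06  ] depth [0.6585 0.0201 0.0663]
boxTR [ 0.6567 -0.1779  0.06  ] depth [ 0.672  -0.1866  0.0014]
boxBL [0.453  0.0287 0.06  ] depth [0.4552 0.0298 0.0315]
boxBR [ 0.4501 -0.168   0.06  ] depth [ 0.4544 -0.1762  0.0008]
bar [0.6689 0.2028 0.062 ] depth [0.6675 0.2017 0.0673]
barL [0.6709 0.2435 0.062 ] depth [0.6697 0.2425 0.0664]
barR [0.6647 0.16   0.062 ] depth [0.6645 0.1598 0.0627]
tip [0.4506 0.2265 0.035 ] depth [0.4507 0.227  0.0325]
leafT [0.6041 0.4155 0.045 ] depth [0.6123 0.4306 0.006 ]
leafB [0.423  0.4021 0.045 ] depth [0.4248 0.4171 0.0049]
disc [0.5924 0.229  0.035 ] depth [0.5916 0.2281 0.0389]
```

View pics/crop1.png

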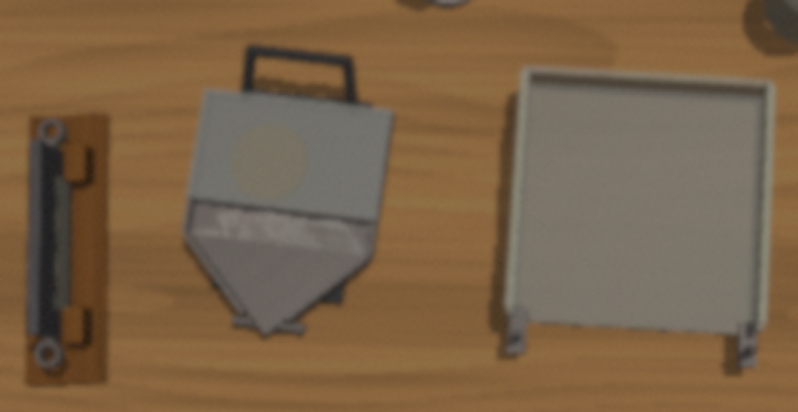

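Left pin tip is at about crop (516,312), right at (750,325). The disc shows at (270,158), the tray bar at (300,50) and the leaf knuckles at (50,130) and (47,352). I'll start with the magazines.

```bash
cat > go.py <<'E'
import sys
from h import *
def rel(x,y,z,yaw):
    s=ctrl.get_state();M=R.from_quat(s["tcp_rot"]).as_matrix();d=M.T@(np.array([x,y,z])-s["eef_pos"])
    ps=np.degrees(np.arctan2(M[1,0],M[0,0]));t=(ps-yaw+90)%180-90
    print("dx %.2f dy %.2f dz %.2f twist %.1f | yaw now %.1f q6 %.2f tilt %.2f"%(*d*100,t,ps,s["qpos"][5],np.degrees(np.arccos(-M[2,2]))))
if __name__=="__main__": rel(*map(float,sys.argv[1:5]))
E
python3 go.py .572 -.387 .13 10.2
```

```text
dx 45.27 dy -15.29 dz 10.06 twist 4.7 | yaw now 14.9 q6 -0.15 tilt 0.11
```

```bash
python3 -m pendant '[{"dx":45.3,"dy":-15.3,"dz":10,"twist":4.7},{"dx":45.3,"dy":-15.3,"dz":10,"twist":4.7},{"dx":45.3,"dy":-15.3,"dz":10,"twist":4.7},{"dx":45.3,"dy":-15.3,"dz":10,"twist":4.7},{"dx":45.3,"dy":-15.3,"dz":10,"twist":4.7},{"dx":45.3,"dy":-15.3,"dz":10,"twist":4.7},{"dx":45.3,"dy":-15.3,"dz":10,"twist":4.7},{"dx":45.3,"dy":-15.3,"dz":10,"twist":4.7},{"dx":45.3,"dy":-15.3,"dz":10,"twist":4.7},{"dx":45.3,"dy":-15.3,"dz":10,"twist":4.7}]' 100 40
python3 go.py .572 -.387 .13 10.2
python3 - <<'E'
from h import *
c=cam("wrist");save(c,"w1.png");print(c["p"],c["K"][0,0],c["D"])
E
```

```text
time: 1.4
eef_pos: [0.5719, -0.3876, 0.131]
tcp_rot: [0.996, 0.089, -0.0, -0.0]
contact_force: [-0.5, -1.0, -1.6]
opening: 1.004
finger_force: 0.0
dx 0.02 dy -0.06 dz 0.10 twist 0.1 | yaw now 10.3 q6 0.65 tilt 0.05
[ 0.64959855 -0.37504432  0.2735411 ] 416.7430505025146 [-0.01882767  0.          0.          0.          0.        ]
```

View pics/w1.png

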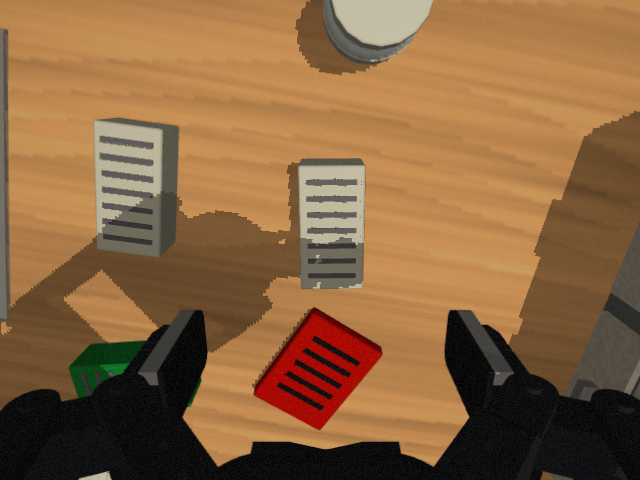

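The wrist view shows magazine 2 at (332,224), magazine 1 at (135,187), red at (318,368) and green at (130,375). I'll check its position.

```bash
cat >> h.py <<'E'
def toprect(c,z=.03,lo=.02,hi=.045,smax=70):
    X=cloud(c);h=X[:,:,2];hsv=cv2.cvtColor(c["img"],cv2.COLOR_RGB2HSV)
    m=((h>lo)&(h<hi)&(hsv[:,:,1]<smax)).astype(np.uint8)
    m=cv2.morphologyEx(m,cv2.MORPH_OPEN,np.ones((3,3)))
    n,l,st,ce=cv2.connectedComponentsWithStats(m)
    for i in range(1,n):
        if st[i,4]<300: continue
        P=X[l==i][:,:2]*1000
        print(ce[i].round(),st[i,4],cv2.minAreaRect(P.astype(np.float32)),"z",np.median(h[l==i]))
E
python3 - <<'E'
from h import *
c=cam("wrist");toprect(c,lo=.027,smax=256)
print(onplane(c,[(300,166),(363,165),(363,288),(302,288)],.03))
E
```

```text
[356.  41.] 1117 ((681.7682495117188, -388.62872314453125), (50.44112014770508, 20.135353088378906), 79.24114990234375) z 0.040621674561968746
[127. 187.] 8706 ((575.5704345703125, -268.18194580078125), (80.58747863769531, 40.78126525878906), 1.8271123170852661) z 0.030087830527685697
[330. 224.] 8005 ((573.4664306640625, -392.6883850097656), (80.28282165527344, 40.08331298828125), 10.448488235473633) z 0.03021725243677656
[613. 352.] 2303 ((527.7955932617188, -595.7001342773438), (12.890073776245117, 97.64701843261719), 82.19105529785156) z 0.03403192639661315
[ 93. 375.] 1256 ((436.25439453125, -254.24789428710938), (26.924924850463867, 43.877410888671875), 15.055717468261719) z 0.030017469475827632
[[ 0.60859278 -0.36816839  0.03      ]
 [ 0.61568265 -0.40437328  0.03      ]
 [ 0.53814112 -0.42053738  0.03      ]
 [ 0.53122195 -0.38185486  0.03      ]]
```

```bash
python3 go.py .5735 -.3925 .006 10.4
python3 -m pendant '[{"dx":0.05,"dy":0.5,"dz":6},{"dx":0.05,"dy":0.5,"dz":10},{"dx":0.05,"dy":0.5,"dz":12.4},{"dx":0.05,"dy":0.5,"dz":12.4},{"dx":0.05,"dy":0.5,"dz":12.4}]' 80
python3 -m pendant '[{"dx":0},{"dx":0},{"dx":0},{"dx":0},{"dx":0},{"dx":0}]' 0 40
python3 go.py .5735 -.3925 .006 10.4
```

```text
dx 0.14 dy 0.41 dz 12.57 twist -0.2 | yaw now 10.2 q6 0.65 tilt 0.03
dx 0.14 dy 0.41 dz 12.57 twist -0.2 | yaw now 10.2 q6 0.65 tilt 0.03$[0]: bad value
$[0]: bad value
```

```bash
python3 -m pendant '[{"dx":0.1,"dy":0.4,"dz":6,"twist":0},{"dx":0.1,"dy":0.4,"dz":10,"twist":0},{"dx":0.1,"dy":0.4,"dz":12.5,"twist":0},{"dx":0.1,"dy":0.4,"dz":12.5,"twist":0},{"dx":0.1,"dy":0.4,"dz":12.5,"twist":0}]' 80
python3 -m pendant '[{"dx":0,"dy":0,"dz":0,"twist":0},{"dx":0,"dy":0,"dz":0,"twist":0},{"dx":0,"dy":0,"dz":0,"twist":0},{"dx":0,"dy":0,"dz":0,"twist":0},{"dx":0,"dy":0,"dz":0,"twist":0},{"dx":0,"dy":0,"dz":0,"twist":0}]' 0 40
python3 go.py .5735 -.3925 .006 10.4
```

```text
time: 2.12
eef_pos: [0.575, -0.3927, 0.0086]
tcp_rot: [0.996, 0.089, 0.001, 0.001]
contact_force: [0.4, 0.6, -0.2]
opening: 0.801
finger_force: 0.0
time: 2.88
eef_pos: [0.5753, -0.3923, 0.0087]
tcp_rot: [0.996, 0.089, 0.001, 0.001]
contact_force: [-0.6, -0.8, 7.0]
opening: 0.454
finger_force: 43.4
dx -0.18 dy -0.01 dz 0.27 twist -0.1 | yaw now 10.3 q6 0.65 tilt 0.20
```

```bash
python3 - <<'E'
from h import *
c=cam("top");print(onplane(c,[(427,170),(431,162)],.13),onplane(c,[(420,192)],0), onplane(c,[(293,168)],.02))
E
python3 go.py .582 -.121 .15 -2.5
```

```text
[[ 0.72125365 -0.20219833  0.13      ]
 [ 0.73910051 -0.21104395  0.13      ]] [[ 0.71132135 -0.20835149  0.        ]] [[0.75860366 0.08854979 0.02      ]]
dx 5.52 dy -26.53 dz -14.19 twist 12.8 | yaw now 10.3 q6 0.65 tilt 0.21
```

```bash
python3 -m pendant '[{"dx":0,"dy":0,"dz":-6,"twist":0},{"dx":0,"dy":0,"dz":-12,"twist":0},{"dx":1,"dy":-6,"dz":-14.2,"twist":6},{"dx":3,"dy":-12,"dz":-14.2,"twist":12.8},{"dx":4,"dy":-18,"dz":-14.2,"twist":12.8},{"dx":5,"dy":-24,"dz":-14.2,"twist":12.8},{"dx":5.5,"dy":-26.5,"dz":-14.2,"twist":12.8},{"dx":5.5,"dy":-26.5,"dz":-14.2,"twist":12.8},{"dx":5.5,"dy":-26.5,"dz":-14.2,"twist":12.8}]'
python3 go.py .582 -.121 .15 -2.5
python3 - <<'E'
from h import *
c=cam("wrist");save(c,"w2.png");c=cam("top");save(c,"t2.png")
E
```

```text
time: 4.05
eef_pos: [0.5809, -0.1212, 0.1482]
tcp_rot: [1.0, -0.022, -0.0, 0.0]
contact_force: [0.6, -0.1, -1.3]
opening: 0.459
finger_force: 42.6
dx 0.11 dy -0.03 dz -0.18 twist -0.1 | yaw now -2.6 q6 1.24 tilt 0.03
```

View pics/w2.png

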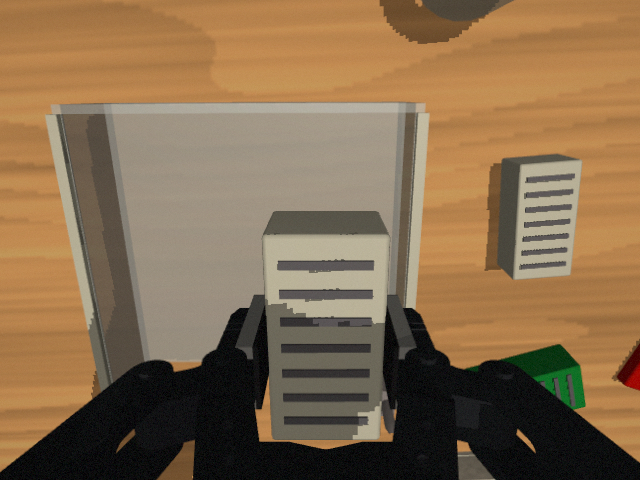

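Box back rim outer corners are at about (50,104) and (427,103). The magazine is held well.

```bash
python3 - <<'E'
from h import *
c=cam("wrist");P=onplane(c,[(50,104),(427,103)],.06)[:,:2];print(P)
X=cloud(c);m=(X[:,:,2]>.052)&(X[:,:,2]<.066);m[118:]=0
Q=X[m];print(len(Q),cv2.fitLine(Q[:,:2].astype(np.float32),cv2.DIST_HUBER,0,.01,.01).ravel(),Q.min(0),Q.max(0))
d=P[0]-P[1];u=d/np.linalg.norm(d);n=np.array([u[1],-u[0]]);ce=P.mean(0)-.1*n;print("len",np.linalg.norm(d),"yaw",np.degrees(np.arctan2(n[1],n[0])),"centre",ce)
for b in [(.025,-.045),(.025,.045),(-.05,0),(-.116,0)]: print(b,ce+b[0]*n+b[1]*u)
E
python3 go.py .582 -.121 .15 -2.5
```

```text
[[ 0.66358451  0.01969307]
 [ 0.65427682 -0.18109822]]
3980 [ 0.04064365  0.9991737   0.65617716 -0.08579572] [ 0.64705819 -0.22185607  0.05200954] [0.70385765 0.0223702  0.06595431]
len 0.20100690333995663 yaw -2.6540474085106784 centre [ 0.55903793 -0.07607205]
(0.025, -0.045) [ 0.58192738 -0.12218141]
(0.025, 0.045) [ 0.58609485 -0.03227795]
(-0.05, 0) [ 0.50909156 -0.07375678]
(-0.116, 0) [ 0.44316236 -0.07070063]
dx 0.10 dy -0.10 dz -0.18 twist -0.1 | yaw now -2.6 q6 1.24 tilt 0.01
```

```bash
python3 -m pendant '[{"dx":0.1,"dy":0,"dz":5,"twist":0},{"dx":0.1,"dy":0,"dz":10,"twist":0},{"dx":0.1,"dy":0,"dz":12.5,"twist":0},{"dx":0.1,"dy":0,"dz":13.4,"twist":0},{"dx":0.1,"dy":0,"dz":13.4,"twist":0},{"dx":0.1,"dy":0,"dz":13.4,"twist":0}]'
python3 -m pendant '[{"dx":0,"dy":0,"dz":0,"twist":0},{"dx":0,"dy":0,"dz":0,"twist":0},{"dx":0,"dy":0,"dz":0,"twist":0},{"dx":0,"dy":0,"dz":-4,"twist":0},{"dx":0,"dy":0,"dz":-10,"twist":0},{"dx":0,"dy":0,"dz":-14,"twist":0},{"dx":0,"dy":0,"dz":-14,"twist":0}]' 60
python3 go.py .5756 -.268 .13 1.8
```

```text
time: 4.95
eef_pos: [0.5831, -0.1216, 0.0156]
tcp_rot: [1.0, -0.023, 0.001, 0.0]
contact_force: [-0.6, -0.1, -0.9]
opening: 0.456
finger_force: 42.6
time: 5.82
eef_pos: [0.5848, -0.1217, 0.1596]
tcp_rot: [1.0, -0.022, 0.005, 0.002]
contact_force: [0.5, 0.4, -0.4]
opening: 0.597
finger_force: 0.0
dx -0.29 dy 14.64 dz 3.00 twist -4.3 | yaw now -2.5 q6 1.24 tilt 0.56
```

Now magazine 1: move above it, then recheck.

```bash
python3 -m pendant '[{"dx":-0.3,"dy":6,"dz":0,"twist":-4.3},{"dx":-0.3,"dy":12,"dz":0,"twist":-4.3},{"dx":-0.3,"dy":14.6,"dz":1.5,"twist":-4.3},{"dx":-0.3,"dy":14.6,"dz":3,"twist":-4.3},{"dx":-0.3,"dy":14.6,"dz":3,"twist":-4.3},{"dx":-0.3,"dy":14.6,"dz":3,"twist":-4.3}]' 80
python3 - <<'E'
from h import *
c=cam("wrist");toprect(c,lo=.027,smax=100)
E
python3 go.py .5756 -.268 .008 1.8
```

```text
time: 6.58
eef_pos: [0.5726, -0.2648, 0.1238]
tcp_rot: [1.0, 0.016, -0.0, -0.0]
contact_force: [0.1, -0.5, -0.4]
opening: 0.798
finger_force: 0.0
[547.  37.] 1871 ((682.900634765625, -378.687255859375), (45.16283416748047, 14.541970252990723), 50.959007263183594) z 0.038519160444046074
[169. 208.] 2753 ((578.39111328125, -175.7163543701172), (2.1978025436401367, 152.35845947265625), 87.19160461425781) z 0.036421603672292996
[ 83. 210.] 9622 ((581.5440063476562, -123.39698791503906), (41.318809509277344, 80.8487319946289), 87.53620910644531) z 0.034017312574881206
[328. 226.] 8456 ((575.4679565429688, -268.1185302734375), (79.96137237548828, 40.03036117553711), 2.295881986618042) z 0.03021613999408468
dx 0.26 dy 0.30 dz 11.64 twist 0.0 | yaw now 1.8 q6 0.94 tilt 0.01
```

```bash
python3 -m pendant '[{"dx":0.2,"dy":0.3,"dz":5,"twist":-0.3},{"dx":0.2,"dy":0.3,"dz":9,"twist":-0.3},{"dx":0.2,"dy":0.3,"dz":11.7,"twist":-0.3},{"dx":0.2,"dy":0.3,"dz":11.7,"twist":-0.3},{"dx":0.2,"dy":0.3,"dz":11.7,"twist":-0.3}]' 80
python3 -m pendant '[{"dx":0,"dy":0,"dz":0,"twist":0},{"dx":0,"dy":0,"dz":0,"twist":0},{"dx":0,"dy":0,"dz":0,"twist":0},{"dx":0,"dy":0,"dz":0,"twist":0},{"dx":0,"dy":0,"dz":0,"twist":0},{"dx":0,"dy":0,"dz":0,"twist":0}]' 0 40
python3 go.py .586 -.032 .15 -2.65
```

```text
time: 7.25
eef_pos: [0.5759, -0.2696, 0.0092]
tcp_rot: [1.0, 0.018, 0.001, 0.001]
contact_force: [0.7, -0.9, 0.3]
opening: 0.798
finger_force: 0.0
time: 8.0
eef_pos: [0.5759, -0.2702, 0.0095]
tcp_rot: [1.0, 0.018, 0.001, 0.001]
contact_force: [-0.3, 0.9, 5.9]
opening: 0.458
finger_force: 43.4
dx 1.89 dy -23.74 dz -14.08 twist 4.7 | yaw now 2.0 q6 0.94 tilt 0.19
```

```bash
python3 -m pendant '[{"dx":0,"dy":0,"dz":-6,"twist":0},{"dx":0,"dy":0,"dz":-12,"twist":0},{"dx":0.5,"dy":-4,"dz":-14.1,"twist":4.7},{"dx":1,"dy":-10,"dz":-14.1,"twist":4.7},{"dx":1.5,"dy":-16,"dz":-14.1,"twist":4.7},{"dx":1.9,"dy":-22,"dz":-14.1,"twist":4.7},{"dx":1.9,"dy":-23.7,"dz":-14.1,"twist":4.7},{"dx":1.9,"dy":-23.7,"dz":-14.1,"twist":4.7},{"dx":1.9,"dy":-23.7,"dz":-14.1,"twist":4.7}]'
python3 go.py .586 -.032 .0145 -2.65
```

```text
time: 9.12
eef_pos: [0.5852, -0.0333, 0.1483]
tcp_rot: [1.0, -0.024, 0.0, 0.0]
contact_force: [-1.0, -0.9, -0.8]
opening: 0.46
finger_force: 42.5
dx 0.07 dy -0.14 dz 13.38 twist -0.1 | yaw now -2.7 q6 1.39 tilt 0.04
```

```bash
python3 -m pendant '[{"dx":0,"dy":-0.1,"dz":5,"twist":0},{"dx":0,"dy":-0.1,"dz":10,"twist":0},{"dx":0,"dy":-0.1,"dz":12.5,"twist":0},{"dx":0,"dy":-0.1,"dz":13.3,"twist":0},{"dx":0,"dy":-0.1,"dz":13.3,"twist":0},{"dx":0,"dy":-0.1,"dz":13.3,"twist":0}]'
python3 -m pendant '[{"dx":0,"dy":0,"dz":0,"twist":0},{"dx":0,"dy":0,"dz":0,"twist":0},{"dx":0,"dy":0,"dz":0,"twist":0},{"dx":0,"dy":0,"dz":-4,"twist":0},{"dx":0,"dy":0,"dz":-10,"twist":0},{"dx":0,"dy":0,"dz":-14,"twist":0},{"dx":0,"dy":0,"dz":-14,"twist":0}]' 60
python3 go.py .62 .21 .18 -4
```

```text
time: 9.88
eef_pos: [0.5865, -0.0319, 0.0167]
tcp_rot: [1.0, -0.024, 0.001, 0.0]
contact_force: [0.4, -0.3, -1.0]
opening: 0.461
finger_force: 42.5
time: 10.75
eef_pos: [0.588, -0.0314, 0.1605]
tcp_rot: [1.0, -0.023, 0.005, 0.001]
contact_force: [0.4, 0.7, -0.3]
opening: 0.599
finger_force: 0.0
dx 2.10 dy -24.26 dz -1.97 twist 1.4 | yaw now -2.6 q6 1.39 tilt 0.56
```

```bash
python3 -m pendant '[{"dx":-1,"dy":-6,"dz":-5,"twist":1.4},{"dx":-3,"dy":-12,"dz":-8,"twist":1.4},{"dx":-5,"dy":-18,"dz":-8,"twist":1.4},{"dx":-6,"dy":-24,"dz":-8,"twist":1.4},{"dx":-6,"dy":-24,"dz":-8,"twist":1.4},{"dx":-6,"dy":-24,"dz":-8,"twist":1.4}]'
python3 - <<'E'
from h import *
c=cam("wrist");save(c,"w3.png")
import pickle;pickle.dump(c,open("w3.pkl","wb"))
E
```

```text
time: 11.5
eef_pos: [0.5356, 0.2122, 0.2339]
tcp_rot: [0.999, -0.034, -0.001, 0.001]
contact_force: [-0.8, -1.2, -0.4]
opening: 0.6
finger_force: 0.0
```

View pics/w3.png

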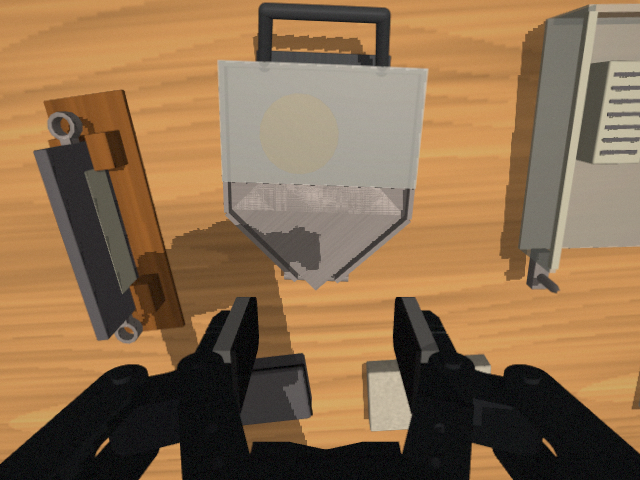

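Wrist view: bar runs (264,11) to (387,16), cover corners (219,61), (427,68), (223,182), (413,189), tray tip (317,288). Leaf knuckles are at (64,126) and (128,331).

Run:
```python
from h import *
import pickle;c=pickle.load(open("w3.pkl","rb"));np.set_printoptions(precision=4,suppress=True)
def yaw(a,b): # perpendicular of left->right(y- dir)
    d=a-b;return np.degrees(np.arctan2(-d[0],d[1]))
B=onplane(c,[(264,11),(387,16)],.065);print("bar",B,B.mean(0),yaw(*B))
X=cloud(c);print("bar depth",X[11,264],X[16,387],X[13,325])
C=onplane(c,[(219,61),(427,68),(413,189),(223,182)],.042);print("cover",C,C.mean(0),yaw(C[0],C[1]),yaw(C[3],C[2]))
print("tip",onplane(c,[(317,288)],.03),onplane(c,[(317,288)],.04))
K=onplane(c,[(64,126),(128,331)],.048);print("knuckles",K,K.mean(0),np.linalg.norm(K[0]-K[1]),"axis",np.degrees(np.arctan2(*(K[0]-K[1])[[1,0]])))
print(X[126,48+16],X[150,38],X[335,102])
m=(X[:,:,2]>.075)&(X[:,:,2]<.09);m[:,200:]=0;Q=X[m];print(len(Q));print(cv2.minAreaRect((Q[:,:2]*1000).astype(np.float32)),np.median(Q[:,2]))
```

```text
bar [[0.672  0.2422 0.065 ]
 [0.6633 0.1597 0.065 ]] [0.6676 0.2009 0.065 ] -6.031506900769859
bar depth [0.6718 0.2421 0.0662] [0.6629 0.16   0.0675] [0.6677 0.2013 0.066 ]
cover [[0.6451 0.2822 0.042 ]
 [0.6295 0.1272 0.042 ]
 [0.5375 0.1382 0.042 ]
 [0.554  0.2923 0.042 ]] [0.5915 0.21   0.042 ] -5.740362972030644 -6.1131423463995
tip [[0.4484 0.2238 0.03  ]] [[0.4532 0.2233 0.04  ]]
knuckles [[0.6072 0.4071 0.048 ]
 [0.4261 0.3964 0.048 ]] [0.5166 0.4017 0.048 ] 0.18146538167183077 axis 3.3768646478239206
[0.6063 0.4329 0.006 ] [0.593  0.4106 0.0797] [0.4432 0.3989 0.0818]
3254
((515.4307861328125, 404.7471008300781), (156.06361389160156, 12.206649780273438), 3.376072645187378) 0.0805433010560988
```

```bash
python3 go.py .6677 .2011 .13 84
```

```text
dx 13.22 dy 0.06 dz 10.38 twist -88.0 | yaw now -4.0 q6 1.84 tilt 0.13
```

```bash
python3 -m pendant '[{"dx":6,"dy":0,"dz":0,"twist":-10},{"dx":12,"dy":0,"dz":1,"twist":-20},{"dx":13.2,"dy":0.1,"dz":2,"twist":-30},{"dx":13.2,"dy":0.1,"dz":4,"twist":-40},{"dx":13.2,"dy":0.1,"dz":6,"twist":-50},{"dx":13.2,"dy":0.1,"dz":8,"twist":-60},{"dx":13.2,"dy":0.1,"dz":10,"twist":-70},{"dx":13.2,"dy":0.1,"dz":10.4,"twist":-80},{"dx":13.2,"dy":0.1,"dz":10.4,"twist":-88},{"dx":13.2,"dy":0.1,"dz":10.4,"twist":-88}]' 28
python3 - <<'E'
from h import *
c=cam("wrist");save(c,"w4.png");X=cloud(c);m=(X[:,:,2]>.058)&(X[:,:,2]<.072);Q=X[m];Q=Q[(abs(Q[:,0]-.668)<.02)&(abs(Q[:,1]-.2)<.06)]
print(len(Q));print(cv2.minAreaRect((Q[:,:2]*1000).astype(np.float32)) if len(Q) else 0, Q[:,2].max() if len(Q) else 0)
E
python3 go.py .6677 .2011 .048 84
```

```text
time: 12.8
eef_pos: [0.6683, 0.1988, 0.1304]
tcp_rot: [0.745, 0.667, -0.001, -0.0]
contact_force: [0.1, -0.6, -0.1]
opening: 0.279
finger_force: 0.0
3319
((665.036865234375, 202.89886474609375), (90.40868377685547, 17.920427322387695), 84.20285034179688) 0.06882736935898909
dx 0.19 dy -0.08 dz 8.27 twist -0.3 | yaw now 83.7 q6 0.26 tilt 0.05
```

View pics/w4.png

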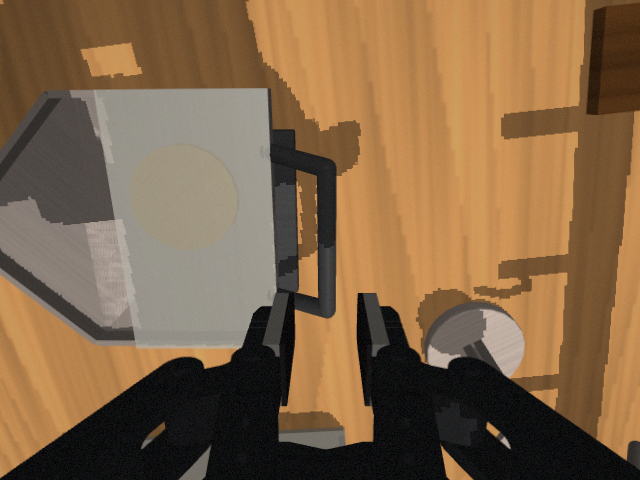

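Bar is vertical at column 327, rows 160–315, in line with the finger centre (column 328). The disc is at (185,195). Descending to grip.

```bash
python3 -m pendant '[{"dx":0.2,"dy":-0.1,"dz":4,"twist":-0.3},{"dx":0.2,"dy":-0.1,"dz":6,"twist":-0.3},{"dx":0.2,"dy":-0.1,"dz":7.5,"twist":-0.3},{"dx":0.2,"dy":-0.1,"dz":8.2,"twist":-0.3},{"dx":0.2,"dy":-0.1,"dz":8.2,"twist":-0.3}]' 28
python3 -m pendant '[{"dx":0,"dy":0,"dz":0,"twist":0},{"dx":0,"dy":0,"dz":0,"twist":0},{"dx":0,"dy":0,"dz":0,"twist":0},{"dx":0,"dy":0,"dz":0,"twist":0}]' 0 35
python3 go.py .6677 .2011 .048 84
python3 - <<'E'
import numpy as np
for t in (.05,.1,.15,.2,.25,.3,.35,.4,.43,.46):
    print(t, "back %.2f up %.2f cm"%(100*(.225-.225*np.cos(t)+.04*np.sin(t)),100*(.225*np.sin(t)+.04*np.cos(t)-.04)))
E
```

```text
time: 13.48
eef_pos: [0.6673, 0.2034, 0.0493]
tcp_rot: [0.742, 0.671, 0.0, 0.0]
contact_force: [-0.1, -0.1, 0.8]
opening: 0.277
finger_force: 0.0
time: 13.98
eef_pos: [0.6692, 0.2034, 0.0506]
tcp_rot: [0.742, 0.671, 0.002, 0.002]
contact_force: [5.8, 0.3, -2.5]
opening: 0.099
finger_force: 34.1
dx -0.24 dy -0.13 dz 0.26 twist 0.2 | yaw now 84.2 q6 0.25 tilt 0.32
0.05 back 0.23 up 1.12 cm
0.1 back 0.51 up 2.23 cm
0.15 back 0.85 up 3.32 cm
0.2 back 1.24 up 4.39 cm
0.25 back 1.69 up 5.44 cm
0.3 back 2.19 up 6.47 cm
0.35 back 2.74 up 7.47 cm
0.4 back 3.33 up 8.45 cm
0.43 back 3.72 up 9.02 cm
0.46 back 4.11 up 9.57 cm
```

```bash
python3 -m pendant '[{"dx":0,"dy":-0.2,"dz":-1.1,"twist":0},{"dx":0,"dy":-0.5,"dz":-2.2,"twist":0},{"dx":0,"dy":-0.9,"dz":-3.3,"twist":0},{"dx":0,"dy":-1.2,"dz":-4.4,"twist":0},{"dx":0,"dy":-1.7,"dz":-5.4,"twist":0},{"dx":0,"dy":-2.2,"dz":-6.5,"twist":0},{"dx":0,"dy":-2.7,"dz":-7.5,"twist":0},{"dx":0,"dy":-3.3,"dz":-8.5,"twist":0},{"dx":0,"dy":-3.7,"dz":-9.0,"twist":0},{"dx":0,"dy":-4.1,"dz":-9.6,"twist":0}]' 
python3 -m pendant '[{"dx":0,"dy":0,"dz":0,"twist":0},{"dx":0,"dy":0,"dz":0,"twist":0},{"dx":0,"dy":0,"dz":0,"twist":0},{"dx":0,"dy":0,"dz":0,"twist":0},{"dx":0,"dy":0,"dz":0,"twist":0},{"dx":0,"dy":0,"dz":0,"twist":0},{"dx":0,"dy":0,"dz":0,"twist":0},{"dx":0,"dy":0,"dz":0,"twist":0},{"dx":0,"dy":0,"dz":0,"twist":0},{"dx":0,"dy":0,"dz":0,"twist":0}]'
python3 -m pendant '[{"dx":0,"dy":0,"dz":0,"twist":0},{"dx":0,"dy":0,"dz":0,"twist":0},{"dx":0,"dy":0,"dz":0,"twist":0},{"dx":0,"dy":0,"dz":0,"twist":0},{"dx":0,"dy":0,"dz":0,"twist":0},{"dx":0,"dy":0,"dz":0,"twist":0},{"dx":0,"dy":0,"dz":0,"twist":0},{"dx":0,"dy":0,"dz":0,"twist":0},{"dx":0,"dy":0,"dz":0,"twist":0},{"dx":0,"dy":0,"dz":0,"twist":0}]'
python3 - <<'E'
from h import *
c=cam("wrist");save(c,"w5.png")
E
```

```text
time: 15.22
eef_pos: [0.6287, 0.2077, 0.1476]
tcp_rot: [0.742, 0.671, 0.003, 0.002]
contact_force: [5.3, 0.9, 0.2]
opening: 0.098
finger_force: 34.4
time: 16.48
eef_pos: [0.6289, 0.2077, 0.1473]
tcp_rot: [0.742, 0.671, 0.003, 0.002]
contact_force: [6.8, -0.4, 1.0]
opening: 0.096
finger_force: 34.8
time: 17.73
eef_pos: [0.6289, 0.2077, 0.1473]
tcp_rot: [0.742, 0.671, 0.003, 0.002]
contact_force: [6.7, -0.7, 1.8]
opening: 0.098
finger_force: 34.8
```

View pics/w5.png

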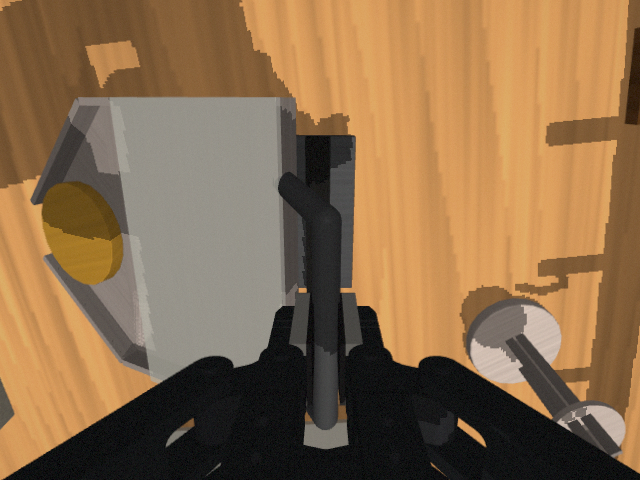

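The tray is tipped and the brass disc (82,233) rests against both corner walls. Lowering in reverse.

```bash
python3 -m pendant '[{"dx":0,"dy":0.4,"dz":0.6,"twist":0},{"dx":0,"dy":0.8,"dz":1.2,"twist":0},{"dx":0,"dy":1.1,"dz":1.7,"twist":0},{"dx":0,"dy":1.4,"dz":2.2,"twist":0},{"dx":0,"dy":1.9,"dz":3.1,"twist":0},{"dx":0,"dy":2.4,"dz":4.1,"twist":0},{"dx":0,"dy":2.9,"dz":5.2,"twist":0},{"dx":0,"dy":3.2,"dz":6.2,"twist":0},{"dx":0,"dy":3.6,"dz":7.3,"twist":0}]' 
python3 -m pendant '[{"dx":0,"dy":0.15,"dz":0.6,"twist":0},{"dx":0,"dy":0.3,"dz":1.2,"twist":0},{"dx":0,"dy":0.4,"dz":1.7,"twist":0},{"dx":0,"dy":0.5,"dz":2.1,"twist":0},{"dx":0,"dy":0.5,"dz":2.3,"twist":0},{"dx":0,"dy":0.5,"dz":2.4,"twist":0},{"dx":0,"dy":0.5,"dz":2.4,"twist":0}]' 
python3 go.py .6677 .2011 .048 84
```

```text
time: 18.9
eef_pos: [0.6641, 0.2039, 0.0733]
tcp_rot: [0.742, 0.671, 0.002, 0.001]
contact_force: [6.0, 1.1, 0.1]
opening: 0.098
finger_force: 35.6
time: 19.77
eef_pos: [0.6692, 0.2034, 0.0508]
tcp_rot: [0.742, 0.671, 0.002, 0.001]
contact_force: [4.2, -0.6, 4.6]
opening: 0.099
finger_force: 36.4
dx -0.25 dy -0.12 dz 0.28 twist 0.2 | yaw now 84.2 q6 0.25 tilt 0.24
```

```bash
python3 -m pendant '[{"dx":0,"dy":0,"dz":0,"twist":0},{"dx":0,"dy":0,"dz":0,"twist":0},{"dx":0,"dy":0,"dz":-2,"twist":0},{"dx":0,"dy":0,"dz":-6,"twist":0},{"dx":0,"dy":-4,"dz":-10,"twist":0},{"dx":-2,"dy":-10,"dz":-10,"twist":0},{"dx":-4,"dy":-16,"dz":-10,"twist":0},{"dx":-4,"dy":-18,"dz":-10,"twist":0},{"dx":-4,"dy":-18,"dz":-10,"twist":0},{"dx":-4,"dy":-18,"dz":-10,"twist":0}]' 28
python3 - <<'E'
from h import *
c=cam("wrist");save(c,"w6.png");X=cloud(c)
hsv=cv2.cvtColor(c["img"],cv2.COLOR_RGB2HSV);m=((hsv[:,:,1]>150)&(X[:,:,2]>.031)&(X[:,:,2]<.040)).astype(np.uint8)
n,l,st,ce=cv2.connectedComponentsWithStats(m)
for i in range(1,n):
    if st[i,4]>500:
        cn,_=cv2.findContours((l==i).astype(np.uint8),cv2.RETR_EXTERNAL,2);P=onplane(c,cn[0][:,0],.035)
        print(ce[i],st[i],cv2.minEnclosingCircle((P[:,:2]*1000).astype(np.float32)))
E
python3 go.py .4889 .2199 .1 84
```

```text
time: 21.02
eef_pos: [0.4854, 0.1818, 0.1496]
tcp_rot: [0.742, 0.671, 0.001, 0.001]
contact_force: [-0.5, 0.1, 0.3]
opening: 0.283
finger_force: 0.0
[326.47394692 159.75517409] [ 275  108  103  104 8214] ((489.79840087890625, 221.3495635986328), 31.66135597229004)
dx 3.83 dy -0.06 dz 4.94 twist 0.2 | yaw now 84.2 q6 0.26 tilt 0.11
```

View pics/w6.png

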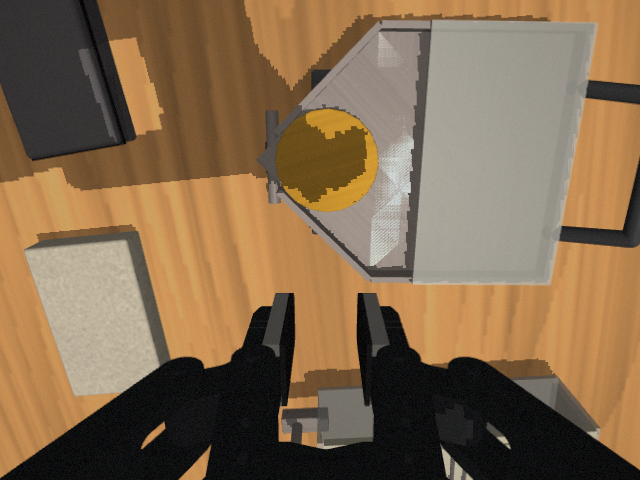

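The tray is level and the disc centre is at (326,160), i.e. world (0.490,0.221). Moving over it with 90% opening.

```bash
python3 go.py .4895 .2207 .05 84
python3 -m pendant '[{"dx":3.9,"dy":0,"dz":0,"twist":0.2},{"dx":3.9,"dy":0,"dz":3,"twist":0.2},{"dx":3.9,"dy":0,"dz":6,"twist":0.2},{"dx":3.9,"dy":0,"dz":9,"twist":0.2},{"dx":3.9,"dy":0,"dz":9.9,"twist":0.2},{"dx":3.9,"dy":0,"dz":9.9,"twist":0.2}]' 90
python3 go.py .4895 .2207 .026 84
python3 - <<'E'
from h import *
c=cam("wrist");save(c,"w7.png")
E
```

```text
dx 3.91 dy -0.02 dz 9.94 twist 0.2 | yaw now 84.2 q6 0.26 tilt 0.11
time: 21.82
eef_pos: [0.4885, 0.2204, 0.0491]
tcp_rot: [0.743, 0.669, -0.0, -0.0]
contact_force: [0.1, 0.0, 1.2]
opening: 0.901
finger_force: 0.0
dx 0.04 dy 0.10 dz 2.31 twist 0.0 | yaw now 84.0 q6 0.34 tilt 0.05
```

View pics/w7.png

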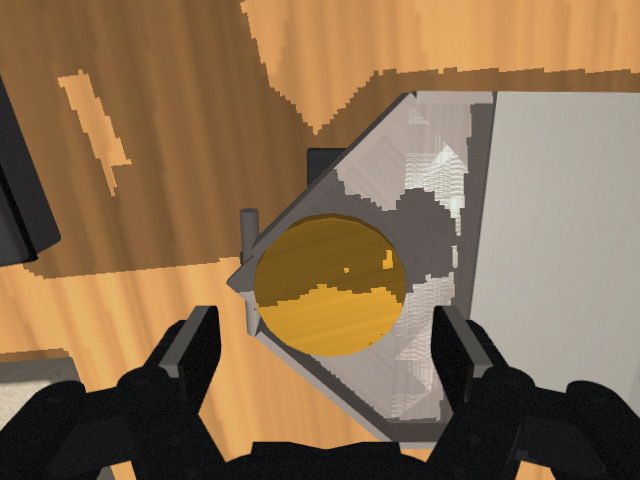

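Disc spans columns 254–407, fingers 219–432, so it is well straddled. Lowering.

```bash
python3 -m pendant '[{"dx":0,"dy":0.1,"dz":1,"twist":0},{"dx":0,"dy":0.1,"dz":2,"twist":0},{"dx":0,"dy":0.1,"dz":2.4,"twist":0},{"dx":0,"dy":0.1,"dz":2.4,"twist":0}]' 90
python3 -m pendant '[{"dx":0,"dy":0,"dz":0.2,"twist":0},{"dx":0,"dy":0,"dz":0.4,"twist":0},{"dx":0,"dy":0,"dz":0.4,"twist":0}]'
```

```text
time: 22.38
eef_pos: [0.4885, 0.2203, 0.0248]
tcp_rot: [0.743, 0.669, -0.0, -0.0]
contact_force: [0.7, 0.4, 1.0]
opening: 0.9
finger_force: 0.0
time: 22.75
eef_pos: [0.4889, 0.2203, 0.0212]
tcp_rot: [0.743, 0.669, -0.0, -0.0]
contact_force: [-0.3, -0.6, 0.4]
opening: 0.899
finger_force: 0.0
```

```bash
python3 -m pendant '[{"dx":0,"dy":0,"dz":0,"twist":0},{"dx":0,"dy":0,"dz":0,"twist":0},{"dx":0,"dy":0,"dz":0,"twist":0},{"dx":0,"dy":0,"dz":0,"twist":0},{"dx":0,"dy":0,"dz":0,"twist":0}]' 0 40
```

```text
time: 23.38
eef_pos: [0.4905, 0.2205, 0.0224]
tcp_rot: [0.743, 0.669, 0.001, 0.001]
contact_force: [3.8, -1.4, 5.3]
opening: 0.721
finger_force: 44.4
```

```bash
python3 -m pendant '[{"dx":0,"dy":0,"dz":-1,"twist":0},{"dx":0,"dy":0,"dz":-3,"twist":0},{"dx":0,"dy":0,"dz":-6,"twist":0},{"dx":0,"dy":0,"dz":-11,"twist":0},{"dx":0,"dy":0,"dz":-13,"twist":0},{"dx":0,"dy":0,"dz":-13,"twist":0}]'
python3 - <<'E'
from h import *
c=cam("wrist");save(c,"w8.png");c=cam("top");save(c,"t8.png")
E
python3 go.py .509 -.074 .15 87.3
```

```text
time: 24.12
eef_pos: [0.488, 0.2205, 0.1512]
tcp_rot: [0.743, 0.669, -0.001, -0.001]
contact_force: [0.1, -0.1, -1.8]
opening: 0.72
finger_force: 45.9
dx -29.01 dy 5.26 dz -0.11 twist -3.3 | yaw now 84.0 q6 0.34 tilt 0.33
```

View pics/w8.png

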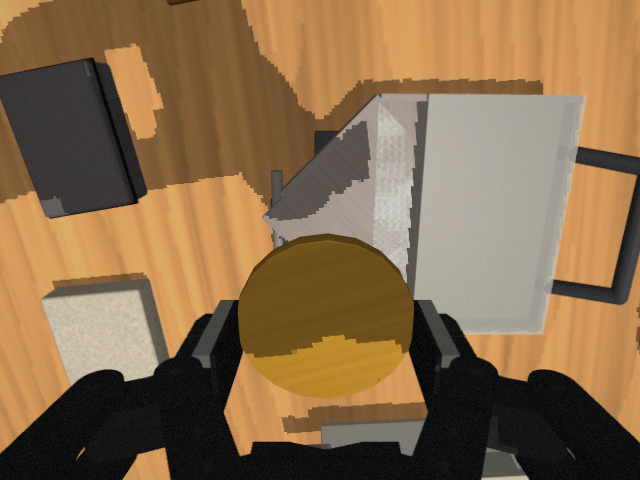

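The disc is held level at (326,315). Moving over the box.

```bash
python3 -m pendant '[{"dx":-5,"dy":1,"dz":0,"twist":-3.3},{"dx":-11,"dy":2,"dz":0,"twist":-3.3},{"dx":-17,"dy":3,"dz":0,"twist":-3.3},{"dx":-22,"dy":4,"dz":0,"twist":-3.3},{"dx":-27,"dy":5,"dz":0,"twist":-3.3},{"dx":-29,"dy":5.3,"dz":0,"twist":-3.3},{"dx":-29,"dy":5.3,"dz":0,"twist":-3.3},{"dx":-29,"dy":5.3,"dz":0,"twist":-3.3}]' 
python3 go.py .508 -.074 .002 87.3
python3 - <<'E'
from h import *
c=cam("top");toprect(c,lo=.027,hi=.04)
c=cam("wrist");toprect(c,lo=.027,hi=.04)
E
```

```text
time: 25.22
eef_pos: [0.5108, -0.0723, 0.1501]
tcp_rot: [0.723, 0.691, -0.0, -0.001]
contact_force: [-1.1, -0.3, -1.4]
opening: 0.725
finger_force: 45.8
dx -0.21 dy -0.23 dz 14.81 twist 0.1 | yaw now 87.4 q6 -0.29 tilt 0.17
[ 82. 224.] 553 ((617.6681518554688, 580.0119018554688), (145.21340942382812, 25.38058853149414), 0.19141793251037598) z 0.035269749209678514
[197. 353.] 1045 ((330.1326599121094, 288.3771057128906), (57.117408752441406, 89.74693298339844), 2.165189027786255) z 0.032115111885822945
[226.  76.] 1001 ((453.8916015625, 21.24806022644043), (13.296661376953125, 36.021087646484375), 87.2518081665039) z 0.03408557056341038
[444. 156.] 8407 ((585.6943359375, -33.42341995239258), (40.46356964111328, 80.38213348388672), 87.3497314453125) z 0.034142482076998326
[450. 284.] 4330 ((587.1943969726562, -122.97408294677734), (40.476985931396484, 68.4116439819336), 86.88996124267578) z 0.03424328580440836
[ 81. 318.] 1187 ((330.6553955078125, -137.20419311523438), (53.67173385620117, 106.82147216796875), 49.569576263427734) z 0.029773862883326507
[ 15. 378.] 675 ((266.6773376464844, -186.4497833251953), (5.87601375579834, 86.8721923828125), 0.19790156185626984) z 0.02966009466258862
```

```bash
python3 -m pendant '[{"dx":-0.5,"dy":-0.3,"dz":4,"twist":0},{"dx":-0.5,"dy":-0.3,"dz":9,"twist":0},{"dx":-0.5,"dy":-0.3,"dz":12.5,"twist":0},{"dx":-0.5,"dy":-0.3,"dz":14,"twist":0},{"dx":-0.5,"dy":-0.3,"dz":14.6,"twist":0},{"dx":-0.5,"dy":-0.3,"dz":14.8,"twist":0},{"dx":-0.5,"dy":-0.3,"dz":14.8,"twist":0}]' 
python3 go.py .508 -.074 .002 87.3
```

```text
time: 26.2
eef_pos: [0.5095, -0.0787, 0.0046]
tcp_rot: [0.723, 0.691, 0.001, 0.001]
contact_force: [-0.1, -0.7, -2.7]
opening: 0.722
finger_force: 45.7
dx 0.47 dy -0.17 dz 0.26 twist 0.1 | yaw now 87.4 q6 -0.30 tilt 0.15
```

```bash
python3 -m pendant '[{"dx":0,"dy":0,"dz":0.2,"twist":0},{"dx":0,"dy":0,"dz":0.4,"twist":0},{"dx":0,"dy":0,"dz":0.4,"twist":0}]' 
python3 -m pendant '[{"dx":0,"dy":0,"dz":0,"twist":0},{"dx":0,"dy":0,"dz":0,"twist":0},{"dx":0,"dy":0,"dz":0,"twist":0},{"dx":0,"dy":0,"dz":-4,"twist":0},{"dx":0,"dy":0,"dz":-10,"twist":0},{"dx":0,"dy":0,"dz":-16,"twist":0},{"dx":0,"dy":0,"dz":-20,"twist":0},{"dx":0,"dy":0,"dz":-20,"twist":0}]' 86
```

```text
time: 26.58
eef_pos: [0.5087, -0.0786, -0.0004]
tcp_rot: [0.723, 0.69, 0.0, 0.0]
contact_force: [-0.8, 0.1, -1.5]
opening: 0.721
finger_force: 45.9
time: 27.58
eef_pos: [0.5108, -0.0793, 0.2042]
tcp_rot: [0.723, 0.691, 0.002, 0.004]
contact_force: [-0.4, -0.4, -0.3]
opening: 0.861
finger_force: 0.0
```

```bash
python3 go.py .45 -.14 .14 87.3
python3 -m pendant '[{"dx":-3,"dy":-4,"dz":3,"twist":0},{"dx":-6,"dy":-6.3,"dz":6,"twist":0},{"dx":-6,"dy":-6.3,"dz":6,"twist":0},{"dx":-6,"dy":-6.3,"dz":6,"twist":0},{"dx":-6,"dy":-6.3,"dz":6,"twist":0}]'
python3 - <<'E'
from h import *
import pickle
c=cam("wrist");save(c,"w9.png");pickle.dump(c,open("w9.pkl","wb"))
E
```

```text
dx -6.33 dy -5.85 dz 6.39 twist 0.1 | yaw now 87.4 q6 -0.30 tilt 0.55
time: 28.2
eef_pos: [0.4438, -0.1353, 0.1402]
tcp_rot: [0.723, 0.691, 0.0, 0.001]
contact_force: [0.5, -0.1, 0.7]
opening: 0.858
finger_force: 0.0
```

View pics/w9.png

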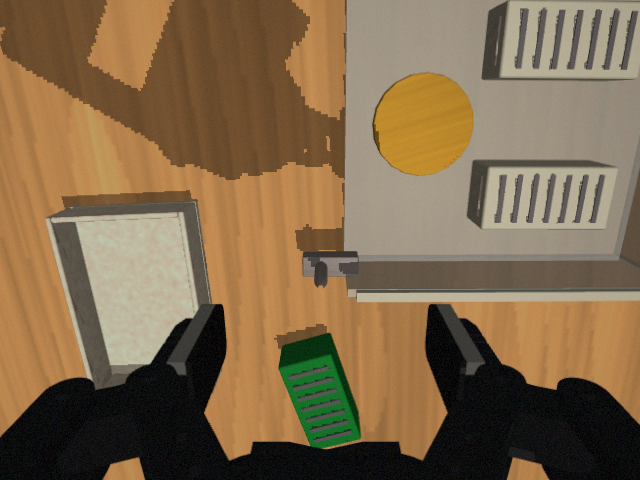

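The view shows the right pin (base (321,262), tip (321,285)) and the disc flat on the floor at (424,123). The left pin is out of frame, so I'll shift +y 6 cm.

```bash
python3 -m pendant '[{"dx":4,"dy":0,"dz":-2,"twist":0},{"dx":6.5,"dy":0,"dz":-3,"twist":0},{"dx":6.5,"dy":0,"dz":-3,"twist":0},{"dx":6.5,"dy":0,"dz":-3,"twist":0}]'
python3 - <<'E'
from h import *
import pickle
c=cam("wrist");save(c,"w10.png");pickle.dump(c,open("w10.pkl","wb"))
a=c["img"][:,270:390,::-1]
b=cv2.resize(a,None,fx=4,fy=4,interpolation=cv2.INTER_CUBIC)
pr=lambda p:tuple(cv2.projectPoints((c["Rm"].T@(np.array(p)-c["p"])*np.array([1,-1,-1])).reshape(1,3),np.zeros(3),np.zeros(3),c["K"],c["D"])[0].ravel())
yw=np.radians(-2.65);u=np.array([-np.sin(yw),np.cos(yw)]);mid=np.array([.4432,-.0707])
rs=[]
for s in (1,-1):
    P=mid+s*.092*u;px=pr([*P,.05]);print("expected",px)
    x0,y0=int(px[0])-35,int(px[1])-35
    y0=max(y0,0);rs.append(cv2.resize(c["img"][y0:y0+70,x0:x0+70,::-1],(400,400),interpolation=cv2.INTER_CUBIC));print("crop origin",x0,y0)
cv2.imwrite("pics/pins.png",np.hstack(rs))
E
```

```text
time: 28.75
eef_pos: [0.4459, -0.0706, 0.1694]
tcp_rot: [0.723, 0.691, -0.0, 0.0]
contact_force: [0.2, 0.5, 0.4]
opening: 0.858
finger_force: 0.0
expected (np.float64(321.64849736257486), np.float64(71.66536319863184))
crop origin 286 36
expected (np.float64(322.24684935050743), np.float64(343.01968511399264))
crop origin 287 308
```

View pics/pins.png

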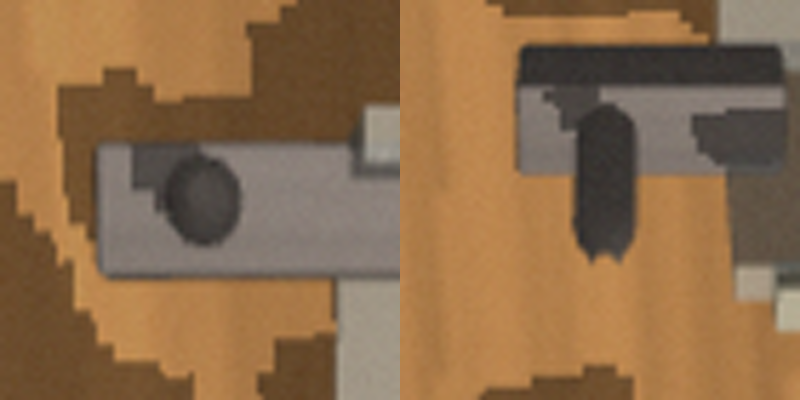

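```bash
python3 - <<'E'
from h import *
import pickle;c=pickle.load(open("w10.pkl","rb"));np.set_printoptions(precision=4,suppress=True)
L=onplane(c,[(321.5,71)],.05)[0];r=onplane(c,[(322.7,353.2)],.063)[0];b=onplane(c,[(322.7,331.6)],.034)[0]
print(L,onplane(c,[(321.5,71)],.064),r,b);Rr=(r+b)/2;print("mid",(L+Rr)[:2]/2,"d",np.linalg.norm((L-Rr)[:2]),"yaw",np.degrees(np.arctan2(-(L-Rr)[0],(L-Rr)[1])))
X=cloud(c)
hsv=cv2.cvtColor(c["img"],cv2.COLOR_RGB2HSV);m=((hsv[:,:,1]>150)&(X[:,:,2]>.006)&(X[:,:,2]<.02)&(X[:,:,0]>.47)&(hsv[:,:,0]>15)).astype(np.uint8);m=cv2.morphologyEx(m,cv2.MORPH_OPEN,np.ones((5,5)));
n,l,st,ce=cv2.connectedComponentsWithStats(m)
for i in range(1,n):
    if st[i,4]>800: print("disc?",ce[i],np.median(X[l==i],axis=0),cv2.minEnclosingCircle((X[l==i][:,:2]*1000).astype(np.float32)))
E
python3 go.py .47 .40 .2 3.4
```

```text
[0.4474 0.0216 0.05  ] [[0.4475 0.0208 0.064 ]] [ 0.4394 -0.1624  0.063 ] [ 0.4392 -0.1629  0.034 ]
mid [ 0.4433 -0.0705] d 0.18440727268166546 yaw -2.5237675336255485
disc? [408.916  210.1197] [ 0.5074 -0.0762  0.0121] ((508.00994873046875, -77.58356475830078), 32.0214729309082)
dx 47.14 dy 0.25 dz -3.10 twist 84.0 | yaw now 87.4 q6 -0.34 tilt 0.02
```

```bash
python3 -m pendant '[{"dx":6,"dy":0.3,"dz":-3,"twist":10},{"dx":12,"dy":0.3,"dz":-3,"twist":20},{"dx":18,"dy":0.3,"dz":-3,"twist":30},{"dx":24,"dy":0.3,"dz":-3,"twist":40},{"dx":30,"dy":0.3,"dz":-3,"twist":50},{"dx":36,"dy":0.3,"dz":-3,"twist":60},{"dx":42,"dy":0.3,"dz":-3,"twist":70},{"dx":47.3,"dy":0.3,"dz":-3,"twist":80},{"dx":47.3,"dy":0.3,"dz":-3,"twist":84},{"dx":47.3,"dy":0.3,"dz":-3,"twist":84}]' 45
python3 - <<'E'
from h import *
c=cam("wrist");save(c,"w11.png");X=cloud(c)
m=(X[:,:,2]>.074)&(X[:,:,2]<.088)&(abs(X[:,:,0]-.515)<.1)&(abs(X[:,:,1]-.404)<.04);Q=X[m];print(len(Q),cv2.minAreaRect((Q[:,:2]*1000).astype(np.float32)),np.median(Q[:,2]),Q.mean(0))
cn,_=cv2.findContours(m.astype(np.uint8),cv2.RETR_EXTERNAL,2);k=max(cn,key=cv2.contourArea);P=onplane(c,k[:,0],.081);print(cv2.minAreaRect((P[:,:2]*1000).astype(np.float32)))
E
python3 go.py .5154 .4047 .055 3.4
```

```text
time: 30.05
eef_pos: [0.4707, 0.403, 0.1982]
tcp_rot: [1.0, 0.03, -0.001, 0.0]
contact_force: [-0.0, 0.2, 0.5]
opening: 0.453
finger_force: 0.0
4141 ((515.5350952148438, 404.9338073730469), (156.46780395507812, 10.043807983398438), 3.3969454765319824) 0.08103150483543647 [0.52280159 0.40534965 0.08102793]
((515.6783447265625, 404.94830322265625), (155.42611694335938, 9.976905822753906), 3.392704963684082)
dx 4.50 dy -0.05 dz 14.31 twist 0.1 | yaw now 3.5 q6 2.05 tilt 0.11
```

View pics/w11.png

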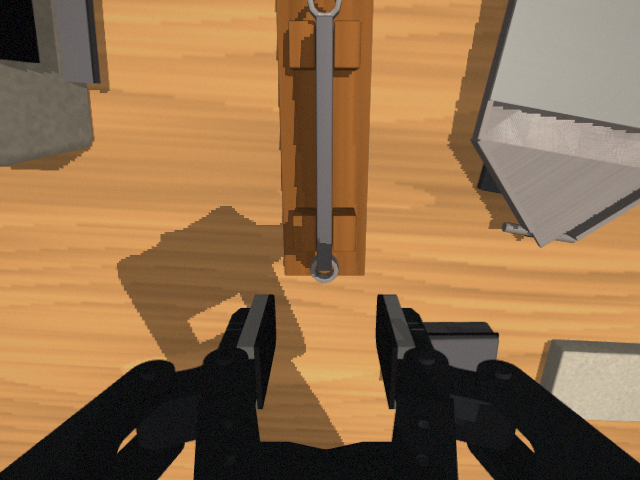

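The leaf runs (323,20) to (325,245), centre world (0.5156,0.4049), yaw 3.4°.

```bash
python3 -m pendant '[{"dx":4.5,"dy":-0.1,"dz":3,"twist":0.1},{"dx":4.5,"dy":-0.1,"dz":8,"twist":0.1},{"dx":4.5,"dy":-0.1,"dz":12,"twist":0.1},{"dx":4.5,"dy":-0.1,"dz":14,"twist":0.1},{"dx":4.5,"dy":-0.1,"dz":15,"twist":0.1},{"dx":4.5,"dy":-0.1,"dz":15,"twist":0.1}]' 45
python3 go.py .5156 .4049 .048 3.4
python3 -m pendant '[{"dx":0,"dy":0,"dz":0,"twist":0},{"dx":0,"dy":0,"dz":0,"twist":0},{"dx":0,"dy":0,"dz":0,"twist":0},{"dx":0,"dy":0,"dz":0,"twist":0},{"dx":0,"dy":0,"dz":0,"twist":0},{"dx":0,"dy":0,"dz":0,"twist":0}]' 0 60
python3 go.py .5156 .4049 .048 3.4
```

```text
time: 30.85
eef_pos: [0.516, 0.4053, 0.05]
tcp_rot: [1.0, 0.028, 0.0, -0.0]
contact_force: [-0.4, 0.4, -0.3]
opening: 0.45
finger_force: 0.0
dx -0.04 dy 0.03 dz 0.20 twist -0.2 | yaw now 3.2 q6 2.03 tilt 0.04
time: 31.6
eef_pos: [0.5166, 0.4064, 0.0514]
tcp_rot: [1.0, 0.028, 0.001, -0.001]
contact_force: [-0.6, -0.0, 6.0]
opening: 0.106
finger_force: 60.0
dx -0.11 dy 0.14 dz 0.34 twist -0.1 | yaw now 3.3 q6 2.03 tilt 0.20
```

```bash
python3 -m pendant '[{"dx":0,"dy":0,"dz":-2,"twist":0},{"dx":0,"dy":0,"dz":-5,"twist":0},{"dx":0,"dy":0,"dz":-10,"twist":0},{"dx":0,"dy":0,"dz":-15,"twist":0},{"dx":0,"dy":0,"dz":-15,"twist":0},{"dx":0,"dy":0,"dz":-15,"twist":0}]'
python3 go.py .4433 -.0706 .18 87.4
```

```text
time: 32.35
eef_pos: [0.5147, 0.4049, 0.1985]
tcp_rot: [1.0, 0.028, -0.001, 0.001]
contact_force: [-1.0, 0.1, -1.9]
opening: 0.105
finger_force: 59.2
dx -9.81 dy 47.07 dz 1.92 twist -84.2 | yaw now 3.2 q6 2.03 tilt 0.11
```

```bash
python3 -m pendant '[{"dx":-2,"dy":5,"dz":0,"twist":-9},{"dx":-4,"dy":10,"dz":0,"twist":-18},{"dx":-6,"dy":15,"dz":0,"twist":-27},{"dx":-8,"dy":20,"dz":0,"twist":-36},{"dx":-9.5,"dy":25,"dz":0,"twist":-45},{"dx":-9.8,"dy":30,"dz":0,"twist":-54},{"dx":-9.8,"dy":35,"dz":0,"twist":-63},{"dx":-9.8,"dy":40,"dz":0,"twist":-72},{"dx":-9.8,"dy":45,"dz":0,"twist":-81},{"dx":-9.8,"dy":47,"dz":0,"twist":-84.2}]'
python3 -m pendant '[{"dx":0,"dy":0,"dz":0.5,"twist":0},{"dx":0,"dy":0,"dz":1,"twist":0},{"dx":0,"dy":0,"dz":1,"twist":0}]'
python3 go.py .4433 -.0706 .18 87.4
python3 - <<'E'
from h import *
import pickle
c=cam("wrist");pickle.dump(c,open("w12.pkl","wb"));save(c,"w12.png");X=cloud(c)
s=ctrl.get_state();p=s["eef_pos"]
m=(abs(X[:,:,0]-p[0])<.03)&(abs(X[:,:,1]-p[1])<.12)&(abs(X[:,:,2]-(p[2]+.028))<.012)
Q=X[m];print(p,len(Q),Q.min(0),Q.max(0),Q.mean(0),cv2.minAreaRect((Q[:,:2]*1000).astype(np.float32)))
E
```

```text
time: 33.6
eef_pos: [0.4425, -0.0712, 0.1968]
tcp_rot: [0.723, 0.691, -0.001, -0.002]
contact_force: [0.5, -0.1, -1.8]
opening: 0.105
finger_force: 59.3
time: 33.98
eef_pos: [0.4433, -0.068, 0.1878]
tcp_rot: [0.722, 0.692, -0.001, -0.001]
contact_force: [0.5, -0.4, -1.9]
opening: 0.103
finger_force: 59.2
dx -0.26 dy 0.02 dz 0.78 twist 0.1 | yaw now 87.5 q6 -0.34 tilt 0.18
[ 0.443678   -0.06822423  0.18844545] 14806 [ 0.42251233 -0.10594471  0.20445524] [0.4654036  0.00803793 0.22839872] [ 0.44385469 -0.0454544   0.21753119] ((441.1080322265625, -49.48244857788086), (41.732601165771484, 112.36561584472656), 11.379178047180176)
```

View pics/w12.png

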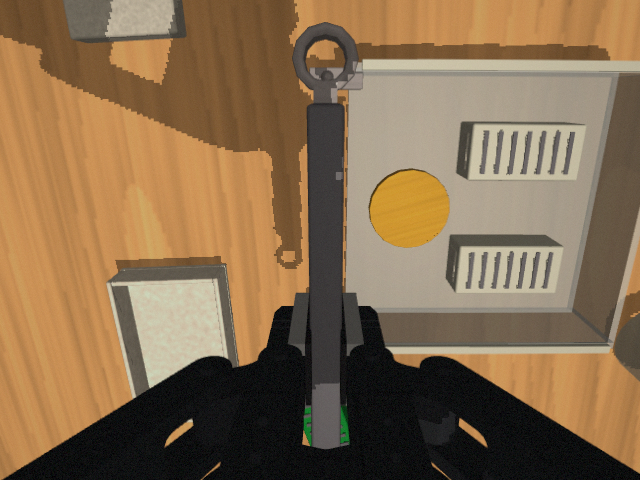

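The ring of the +y knuckle is at (325,56) with the left pin just below its hole (325,75). Disc and magazines are in place. Computing the leaf offset in hand.

```bash
python3 - <<'E'
from h import *
import pickle;c=pickle.load(open("w12.pkl","rb"));np.set_printoptions(precision=4,suppress=True)
g=cv2.cvtColor(c["img"],cv2.COLOR_RGB2GRAY)
ps=[ctrl.get_state() for _ in range(5)];p=np.mean([s["eef_pos"] for s in ps],0);M=R.from_quat(ps[0]["tcp_rot"]).as_matrix();print(p,"tool z",M[:,2])
zc=p[2]-.0079;K=onplane(c,[(325,56)],zc+.0045)[0];E=onplane(c,[(326,103.5)],zc+.0375)[0]
X=cloud(c);print("ring depth z",np.median(X[50:60,297:303,2]),zc+.0045,"panel top z",X[130,325,2],zc+.0375)
t=M[:2,0]/np.linalg.norm(M[:2,0])
print("knuckle",K,"leafc",K[:2]-.092*t,"from end",E[:2]-.078*t,"end",E, "axis line", K[:2]-E[:2])
# panel axis from left/right edges on rows 110..280
hs=X[:,:,2]; pts=[]
for r in range(112,280,6):
    cols=np.where(abs(hs[r,290:370]-(zc+.0375))<.006)[0]+290
    if len(cols)>5: pts.append(onplane(c,[((cols[0]+cols[-1])/2,r)],zc+.0375)[0][:2])
pts=np.array(pts);v=cv2.fitLine(pts.astype(np.float32),cv2.DIST_HUBER,0,.01,.01).ravel();print("axis deg",np.degrees(np.arctan2(v[1],v[0]))%180,"x at tcp y",v[2]+v[0]/v[1]*(p[1]-v[3]))
E
python3 go.py .4433 -.0706 .18 87.4
```

```text
[ 0.4437 -0.0682  0.1884] tool z [-0.0017  0.0008 -1.    ]
ring depth z 0.1843610347748188 0.18504545209819953 panel top z 0.21750537875320167 0.21804545209819953
knuckle [0.4466 0.0222 0.185 ] leafc [ 0.4426 -0.0697] from end [ 0.443 -0.07 ] end [0.4464 0.0079 0.218 ] axis line [0.0002 0.0143]
axis deg 87.53817 x at tcp y 0.44291089908510584
dx -0.24 dy -0.03 dz 0.84 twist 0.1 | yaw now 87.5 q6 -0.34 tilt 0.11
```

```bash
python3 -m pendant '[{"dx":-0.1,"dy":0.06,"dz":3,"twist":0.1},{"dx":-0.1,"dy":0.06,"dz":6,"twist":0.1},{"dx":-0.1,"dy":0.06,"dz":8.5,"twist":0.1},{"dx":-0.1,"dy":0.06,"dz":10,"twist":0.1},{"dx":-0.1,"dy":0.06,"dz":10,"twist":0.1},{"dx":-0.1,"dy":0.06,"dz":10,"twist":0.1}]'
python3 go.py .4442 -.069 .0494 87.4
python3 - <<'E'
from h import *
import pickle
c=cam("wrist");pickle.dump(c,open("w13.pkl","wb"))
cv2.imwrite("pics/w13.png",cv2.resize(c["img"][0:200,230:430,::-1],(600,600),interpolation=cv2.INTER_CUBIC))
E
```

```text
time: 34.78
eef_pos: [0.4457, -0.0706, 0.0904]
tcp_rot: [0.723, 0.691, 0.0, 0.001]
contact_force: [0.2, 0.7, -2.1]
opening: 0.106
finger_force: 59.2
dx 0.15 dy -0.16 dz 4.10 twist -0.0 | yaw now 87.4 q6 -0.34 tilt 0.12
```

View pics/w13.png

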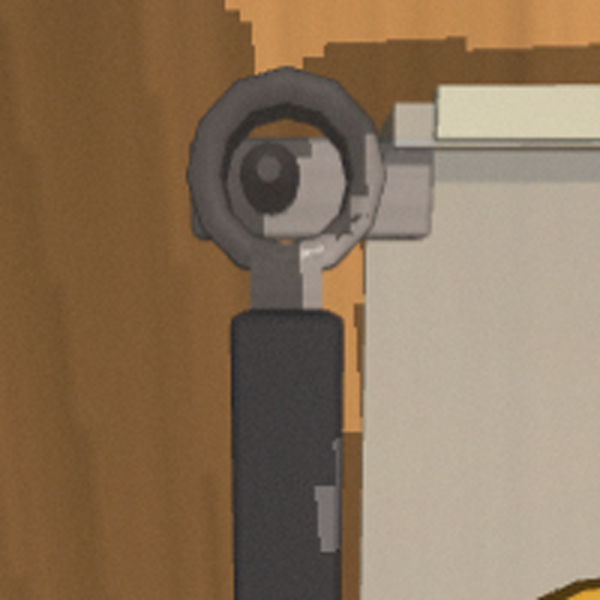

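Run:
```python
from h import *
import pickle;c=pickle.load(open("w13.pkl","rb"));np.set_printoptions(precision=4,suppress=True)
p=np.mean([ctrl.get_state()["eef_pos"] for _ in range(5)],0);print(p)
z=p[2]-.0079
f=lambda x,y:(230+x/3,y/3)
print("ring",onplane(c,[f(286,169)],z+.0045),"pin tip",onplane(c,[f(269,168)],.064),"pin body",onplane(c,[f(270,178)],.05))
```

```text
[ 0.4458 -0.0706  0.0906]
ring [[0.4493 0.0196 0.0872]] pin tip [[0.4473 0.0218 0.064 ]] pin body [[0.4473 0.0218 0.05  ]]
```

```bash
python3 -m pendant '[{"dx":0.18,"dy":-0.19,"dz":0,"twist":0},{"dx":0.18,"dy":-0.19,"dz":0.3,"twist":0},{"dx":0.18,"dy":-0.19,"dz":0.3,"twist":0},{"dx":0.18,"dy":-0.19,"dz":0.3,"twist":0}]'
python3 - <<'E'
from h import *
p=np.mean([ctrl.get_state()["eef_pos"] for _ in range(5)],0);print(p)
c=cam("wrist");cv2.imwrite("pics/w14.png",cv2.resize(c["img"][0:120,260:400,::-1],(700,600),interpolation=cv2.INTER_CUBIC))
E
python3 go.py .4442 -.069 .0494 87.4
```

```text
time: 35.33
eef_pos: [0.4429, -0.0685, 0.0863]
tcp_rot: [0.723, 0.691, -0.0, -0.0]
contact_force: [0.2, 0.1, -1.5]
opening: 0.103
finger_force: 59.2
[ 0.44289869 -0.06849377  0.08628431]
dx -0.04 dy 0.13 dz 3.69 twist -0.1 | yaw now 87.3 q6 -0.33 tilt 0.00
```

```bash
python3 -m pendant '[{"dx":0,"dy":0.1,"dz":0.3,"twist":0},{"dx":0,"dy":0.1,"dz":0.8,"twist":0},{"dx":0,"dy":0.1,"dz":1.3,"twist":0},{"dx":0,"dy":0.1,"dz":1.6,"twist":0},{"dx":0,"dy":0.1,"dz":1.6,"twist":0}]'
python3 go.py .4442 -.069 .0494 87.4
```

```text
time: 36.0
eef_pos: [0.4436, -0.0684, 0.0699]
tcp_rot: [0.723, 0.691, -0.0, -0.0]
contact_force: [0.7, -1.0, -0.6]
opening: 0.108
finger_force: 59.2
dx -0.06 dy 0.06 dz 2.05 twist -0.1 | yaw now 87.3 q6 -0.33 tilt 0.06
```

No contact force and the knuckles are about 9 mm over the pins. Continuing down.

```bash
python3 -m pendant '[{"dx":0,"dy":0.05,"dz":0.5,"twist":0},{"dx":0,"dy":0.05,"dz":1,"twist":0},{"dx":0,"dy":0.05,"dz":1.4,"twist":0},{"dx":0,"dy":0.05,"dz":1.7,"twist":0},{"dx":0,"dy":0.05,"dz":1.7,"twist":0}]'
python3 -m pendant '[{"dx":0,"dy":0,"dz":0.2,"twist":0},{"dx":0,"dy":0,"dz":0.4,"twist":0},{"dx":0,"dy":0,"dz":0.4,"twist":0}]'
python3 go.py .4442 -.069 .0494 87.4
```

```text
time: 36.62
eef_pos: [0.4442, -0.0685, 0.053]
tcp_rot: [0.723, 0.691, -0.0, -0.0]
contact_force: [0.1, -0.0, -2.4]
opening: 0.108
finger_force: 59.2
time: 37.0
eef_pos: [0.4446, -0.0686, 0.0495]
tcp_rot: [0.723, 0.691, 0.0, 0.0]
contact_force: [-0.5, -0.4, -0.4]
opening: 0.108
finger_force: 59.6
dx -0.04 dy -0.04 dz 0.01 twist -0.1 | yaw now 87.3 q6 -0.33 tilt 0.02
```

```bash
python3 -m pendant '[{"dx":0,"dy":0,"dz":0.1,"twist":0},{"dx":0,"dy":0,"dz":0.1,"twist":0}]'
python3 -m pendant '[{"dx":0,"dy":0,"dz":0,"twist":0},{"dx":0,"dy":0,"dz":0,"twist":0},{"dx":0,"dy":0,"dz":0,"twist":0},{"dx":0,"dy":0,"dz":-2,"twist":0},{"dx":0,"dy":0,"dz":-5,"twist":0},{"dx":0,"dy":0,"dz":-10,"twist":0},{"dx":0,"dy":0,"dz":-15,"twist":0},{"dx":-6,"dy":0,"dz":-16,"twist":0},{"dx":-12,"dy":0,"dz":-16,"twist":0},{"dx":-12,"dy":0,"dz":-16,"twist":0}]' 40
python3 - <<'E'
from h import *
c=cam("wrist");toprect(c,lo=.027,hi=.04,smax=100);toprect(c,lo=.072,hi=.088,smax=256)
save(c,"w15.png")
c=cam("top");save(c,"t15.png");toprect(c,lo=.027,hi=.04,smax=100)
E
```

```text
time: 37.25
eef_pos: [0.4447, -0.0686, 0.0494]
tcp_rot: [0.723, 0.691, -0.0, -0.0]
contact_force: [-3.5, -0.3, 6.2]
opening: 0.108
finger_force: 60.5
time: 38.5
eef_pos: [0.4387, -0.1918, 0.2088]
tcp_rot: [0.725, 0.689, -0.0, 0.001]
contact_force: [-0.3, -0.0, -0.2]
opening: 0.402
finger_force: 0.0
[614.  82.] 1815 ((651.8901977539062, -117.45858001708984), (115.45063781738281, 10.491039276123047), 83.39784240722656) z 0.03360991886975412
[515.  99.] 6370 ((581.1314697265625, -123.53638458251953), (40.19471740722656, 81.36540985107422), 87.34859466552734) z 0.03411379124139424
[163. 196.] 2890 ((309.3568115234375, -191.5634765625), (140.26492309570312, 90.83167266845703), 89.91253662109375) z 0.02978615284861269
[603. 382.] 736 ((688.7540893554688, -380.9728698730469), (52.23033142089844, 27.373308181762695), 41.23725509643555) z 0.03354144770491538
[325.  75.] 2500 ((442.60528564453125, -104.3082275390625), (88.52351379394531, 9.813015937805176), 87.35383605957031) z 0.0789896000953946
[ 82. 223.] 582 ((618.7457275390625, 580.1024169921875), (25.95731544494629, 148.47003173828125), 89.86212921142578) z 0.0351652319834056
[343. 241.] 633 ((586.7481689453125, -30.07245445251465), (39.78873825073242, 81.5539321899414), 87.3538589477539) z 0.03406502932828248
[384. 243.] 647 ((582.6617431640625, -120.05047607421875), (40.43220138549805, 81.29454803466797), 87.29554748535156) z 0.0340141195724839
[197. 353.] 1077 ((331.1603698730469, 288.4039611816406), (59.11837387084961, 89.57389068603516), 2.238046407699585) z 0.03208056705271822
```

View pics/w15.png

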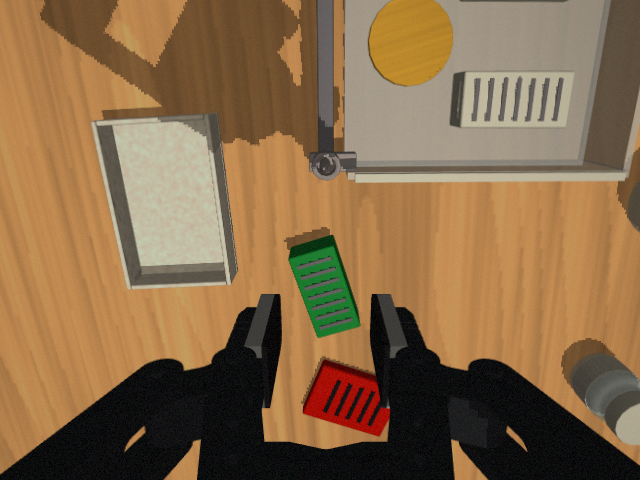

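Right knuckle is on its pin (327,163). The leaf top is at 79.0 mm, as expected when fully hung, with yaw matching the box. The disc and both magazines are flat on the floor.

```bash
python3 -c "
from plant import ctrl
print(ctrl.sign_off())"
```

```text
the job is handed in; nothing more can be done
None
```

The job is handed in: both white magazines on the bench (I found no third) and the brass disc lie flat in the box, the tray is lowered level, and the leaf hangs fully down on its pins.

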